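Charge the hand-cranked pigment mill

ROBOT

A 6-joint arm with a two-finger parallel gripper is mounted at the origin on the work surface. World frame = base frame: x ahead of the robot, y to its left, z up, the work surface at z = 0. Lengths are in m, angles in rad, forces in N, time in s.
With the tool pointing down it reaches from about 0.375 to 0.9 m from the base axis. Payload 3.1 kg.
Tool frame: the origin (TCP) lies midway between the tips of the shut fingers; the grasp point (between the pads) lies 19 mm behind it; y points along the fingers, x is the direction in which the jaws open and shut, and the axes are right-handed (so a half turn about y gives the same grasp; the last joint's range is limited). The gripper opens to 87 mm and grips with 3 to 60 N. Pads are 19 mm wide; open, the fingers measure 117 mm over their backs; the gripper's body (75 mm by 190 mm) begins 51 mm behind the grasp point.
Start: joints at [-1.492, 0.527, 1.433, -0, 1.181, -0.178], TCP at [0.159, -0.604, 0.197] pointing down, gripper open.
Joint ranges: [-3.08, 3.08], [-0.75, 2.2], [0.22, 2.44], [-1.43, 4.57], [0, 2.65], [-2.85, 2.85]. Speed limits (rad/s): [2.79, 2.79, 3.14, 3.14, 3.14, 3.14].

INTERFACE

Orientations are given as a unit quaternion [x, y, z, w].
In Python, from rig import * gives the robot as it stands.
- The arm moves only by the tool jog_arm, never from a script. Its argument "series" is a list of rows, each a list of 7 numbers: the shift along the tool's x, y, z in mm, then the turn, a rotation vector about the tool's x, y, z in rad, then the gripper's target within -1 to 1 (shut at 1, half-way at 0, fully open at -1). A call has 1 to 20 rows; each row is the pose to reach, as a shift and turn from the pose commanded when the call began, along the tool's axes at that moment; what a row does not reach only later rows make up. A row lasts 1/8 s, in which the tool goes at most 62.5 mm and 10.7 degrees, less where a joint would pass 70% of its speed; a pose out of reach is approached as far as the arm can. A call with a gripper value outside its range is refused whole. The fingers move at their own pace and stop on an object; "grip_force" is the grip in N (left out, the last holds). Time passes only in rows, so rows that repeat a pose let the fingers close. It gives the time, the measured TCP pose, the force and the opening at its end, in the units of the state.
- get_obs(): the state, without advancing time (a new reading comes with each control period).
- camera(name): name is "scene" or "side" or "wrist"; returns a dict with "img" (400x640x3 uint8, red, green, blue), "depth" (400x640 float32, m along the optical axis (not along the pixel's ray), 0 where there is no reading), "camera_matrix" (3x3 intrinsics, pixels), "rvec" (rotation vector, rad) and "tvec" (3), from world to camera coordinates, as OpenCV has them. Camera axes: x right, y down, z forward; pixel columns grow to the right and rows downward; lengths in m; the calibration is good to about 2 mm. A picture is of the moment at which its call begins.
- hand_in(): hands the job in, once; it reports no verdict.
The state is a dict: "time": time; "q": joint angles; "joint_velocities": joint speeds; "joint_torque": joint torques, N m; "position": TCP position; "tool_rot": TCP orientation; "ft_force": force on the tool from outside, world axes, zero at the start; "moment": the same for the moment, N m; "grip_width": finger opening in m.
Only numpy, scipy, OpenCV 4.12 (cv2) and the standard library are available. Lean on these libraries where they do the work, as an engineer would, in place of code of your own. Each camera call takes 0.05 s, during which the arm holds its last target.

TASK

Get the pigment mill charged and closed. First crank the barrel round until its port is on top and lock it there with the index pin, moved from its parking hole and pushed fully home; then tip all the mineral lumps off the scoop tray into the barrel, add every white porcelain grinding cylinder, and set the cover squarely into the port. Leave the empty tray lying flat on the table, the pin in its hole, and do not disturb the ink bottle, the palette dish or the water cup.

Things in the scene. Friction and masses are not known exactly. Their poses are not given: they have to be found in the camera images.
- mill: Pigment mill bolted to the table: grey base plate 170 (x) x 250 (y) x 12 mm, two pedestals at y = -98 and +98 mm, tops 151 mm high, a hexagonal aluminium barrel 132 mm long between them on a level axis 115 mm above the table. Origin: centre of the base's underside. Mill frame: z up, y along the barrel axis (crank at -y), x across, pointing away from the robot.
- index_hole (a point): Mouth of the upright 10.5 mm hole in the steel cap (64 x 30 mm) of the right-hand, crank-side pedestal, 151 mm above the table; mill frame. It runs 12 mm through the cap, then into the 21 mm deep cross-hole of the steel index collar that turns with the barrel, which stands under it only at barrel angle 0. Barrel axis 36 mm below this point; crank arm 47 to 55 mm in -y.
- park_hole (a point): Mouth of the blind 10.5 mm parking hole, 36 mm deep, in the top of the left-hand pedestal, 151 mm above the table, 196 mm in +y of index_hole (mill frame). The pin starts standing in it.
- barrel (a joint): Angle of the barrel about its axis, rad. 0: port and crank arm straight up, collar hole under the index hole (the pin enters within about 0.05). Positive: port and crank lean to the mill's -x, towards the robot. Starts from 0.5 to 1.35, turns both ways without a stop and stays where it is left (drag about 0.1 N m, under 3 N at the crank grip).
- barrel_mid (a point): Middle of the barrel on its axis, 115 mm above the table; the frame turns with the barrel (x across, y along the axis, z towards the port). Inside, the barrel's six sides are 75 mm from the axis and it is 120 mm long (y).
- port (a point): Centre of the mouth of the barrel's port, level with its flat rim, 86 mm from the barrel axis (201 mm above the table when up). Clear opening 78 mm (x, across) by 96 mm (y, along the axis); rim 94 x 120 mm outside. Frame as barrel_mid.
- crank_grip (a point): Middle of the crank's black round grip, 18 mm diameter, 56 mm long, parallel to the barrel axis, 62 mm from it; rigid with the barrel, so it turns in the fingers as it goes round. The crank arm is 28 mm in +y from here; nothing on the -y side. 177 mm above the table when straight up.
- pin: Steel index pin, 60 g: shank 8 mm diameter, 34 mm long with a tapered tip; flange 22 mm diameter from 34 to 38 mm; round grip 16 mm diameter from 40 to 76 mm. Origin at the tip, z up along the pin. Fully home its flange sits on the cap and its tip is 34 mm below index_hole.
- tray: Aluminium scoop tray 150 (x) x 72 (y) mm, about 170 g, floor 4 mm thick, side walls 20 mm high and 4 mm thick, open at the +x end (mouth). At the -x end an upright wooden grip 14 mm thick (x from -75 to -61 mm), 72 mm wide, its top 50 mm above the underside. Origin: centre of the underside, z up. It carries the lumps, none within 38 mm of the grip.
- cover: Barrel cover, about 280 g: plate 100 (x) x 120 (y) x 5 mm; under it a locating slab 72 (x) x 90 (y) x 6 mm that drops into the port; on top an upright wooden grip 16 (x) x 60 (y) mm, up to 45 mm above the origin. Origin: centre of the slab's underside, z up. Seated: origin 6 mm below port, its x across the barrel (a half turn is the same).
- lump1: Chunky lump of green mineral, about 21 x 21 x 17 mm, 18 g, on the tray at the start, sliding off it once tipped past 27 to 36 degrees; three to five of the five are there, the others absent. Origin: centre of its flat underside.
- lump2: Chunky lump of green mineral, about 21 x 21 x 17 mm, 18 g, on the tray at the start, sliding off it once tipped past 27 to 36 degrees; three to five of the five are there, the others absent. Origin: centre of its flat underside.
- lump3: Chunky lump of green mineral, about 21 x 21 x 17 mm, 18 g, on the tray at the start, sliding off it once tipped past 27 to 36 degrees; three to five of the five are there, the others absent. Origin: centre of its flat underside.
- lump4: Chunky lump of green mineral, about 21 x 21 x 17 mm, 18 g, on the tray at the start, sliding off it once tipped past 27 to 36 degrees; three to five of the five are there, the others absent. Origin: centre of its flat underside.
- lump5: Chunky lump of green mineral, about 21 x 21 x 17 mm, 18 g, on the tray at the start, sliding off it once tipped past 27 to 36 degrees; three to five of the five are there, the others absent. Origin: centre of its flat underside.
- cyl1: White porcelain grinding cylinder, 29 mm diameter, 28 mm high, 45 g, standing on the table; two to four of the four are there. Origin: centre of its underside, z along its axis.
- cyl2: White porcelain grinding cylinder, 29 mm diameter, 28 mm high, 45 g, standing on the table; two to four of the four are there. Origin: centre of its underside, z along its axis.
- cyl3: White porcelain grinding cylinder, 29 mm diameter, 28 mm high, 45 g, standing on the table; two to four of the four are there. Origin: centre of its underside, z along its axis.
- cyl4: White porcelain grinding cylinder, 29 mm diameter, 28 mm high, 45 g, standing on the table; two to four of the four are there. Origin: centre of its underside, z along its axis.
- ink: Black ink bottle with a red cap, 40 mm diameter, 75 mm high; a bystander. Origin: centre of its underside.
- palette: White porcelain palette dish, 100 mm diameter, 18 mm high; a bystander. Origin: centre of its underside.
- water: White porcelain water cup, 72 mm diameter, 70 mm high; a bystander. Origin: centre of its underside.

How it is judged:
On the way, in this order (a step that is already met when the one before it is completed fails the run):
1. the barrel is turned port up and the index pin is fully home through cap and collar (z of pin in the frame of index_hole below -0.03 m and horizontal distance between pin and index_hole below 0.004 m and angle between pin's own z axis and vertical below 0.12 rad and value of joint barrel between -0.08 and 0.08 rad), for 0.3 s.
2. the scoop tray is tipped over the port (angle between tray's own z axis and vertical above 0.4 rad and horizontal distance between tray and port below 0.14 m and height (world z) of tray above 0.2 m), for 0.1 s.
3. all lumps and all grinding cylinders are inside the barrel (x of lump1 in the frame of barrel_mid between -0.088 and 0.088 m and y of lump1 in the frame of barrel_mid between -0.065 and 0.065 m and z of lump1 in the frame of barrel_mid between -0.082 and 0.055 m and x of lump2 in the frame of barrel_mid between -0.088 and 0.088 m and y of lump2 in the frame of barrel_mid between -0.065 and 0.065 m and z of lump2 in the frame of barrel_mid between -0.082 and 0.055 m and x of lump3 in the frame of barrel_mid between -0.088 and 0.088 m and y of lump3 in the frame of barrel_mid between -0.065 and 0.065 m and z of lump3 in the frame of barrel_mid between -0.082 and 0.055 m and x of lump4 in the frame of barrel_mid between -0.088 and 0.088 m and y of lump4 in the frame of barrel_mid between -0.065 and 0.065 m and z of lump4 in the frame of barrel_mid between -0.082 and 0.055 m and x of lump5 in the frame of barrel_mid between -0.088 and 0.088 m and y of lump5 in the frame of barrel_mid between -0.065 and 0.065 m and z of lump5 in the frame of barrel_mid between -0.082 and 0.055 m and x of cyl1 in the frame of barrel_mid between -0.088 and 0.088 m and y of cyl1 in the frame of barrel_mid between -0.065 and 0.065 m and z of cyl1 in the frame of barrel_mid between -0.082 and 0.055 m and x of cyl2 in the frame of barrel_mid between -0.088 and 0.088 m and y of cyl2 in the frame of barrel_mid between -0.065 and 0.065 m and z of cyl2 in the frame of barrel_mid between -0.082 and 0.055 m and x of cyl3 in the frame of barrel_mid between -0.088 and 0.088 m and y of cyl3 in the frame of barrel_mid between -0.065 and 0.065 m and z of cyl3 in the frame of barrel_mid between -0.082 and 0.055 m and x of cyl4 in the frame of barrel_mid between -0.088 and 0.088 m and y of cyl4 in the frame of barrel_mid between -0.065 and 0.065 m and z of cyl4 in the frame of barrel_mid between -0.082 and 0.055 m), for 0.2 s.
At the end, for the whole second after the job is handed in: Barrel within 0.08 rad of port-up, pin upright, tip over 30 mm down the index hole; every lump and cylinder present inside the barrel; cover seated level in the port within 7 mm and 0.12 rad; tray flat on the table; all at rest (all of step 1 and all of step 3 and z of cover in the frame of port between -0.01 and -0.0025 m and horizontal distance between cover and port below 0.007 m and angle between the x axis of cover and the x axis of port, either way round below 0.12 rad and angle between cover's own z axis and vertical below 0.1 rad and height (world z) of tray below 0.006 m and angle between tray's own z axis and vertical below 0.06 rad and linear speed of each of lump1, lump2, lump3, lump4, lump5, cyl1, cyl2, cyl3, cyl4, pin, cover, tray below 0.02 m/s); the robot touches nothing.
It fails at once if the ink bottle, palette dish or water cup is pushed more than 30 mm or tipped (distance of any of ink, palette, water from where it was at the start of the episode above 0.03 m or angle between any of ink, palette, water's own z axis and vertical above 0.35 rad).
Of lump1, lump2, lump3, lump4, lump5 only 3 to 5 are there at a start; the rules pass over those that are not, and their reading is None.
Of cyl1, cyl2, cyl3, cyl4 only 2 to 4 are there at a start; the rules pass over those that are not, and their reading is None.
At some moment in a run one of cover, cyl1, cyl2, cyl3, cyl4 may be knocked a few centimetres aside while the robot is not near it.
It also fails if it takes over 210 s, if anything falls off the work surface, if the arm or the gripper's body presses on something with over 40 N, if the wrist force passes 120 N, or if a joint passes its speed limit or range.

## Working session

There is one attempt and no reset: what is moved stays moved. The work goes in short steps, Python scripts to look and compute and a tool call to move; the robot and the scene stay as the last step left them, time stands still between calls to the robot, and variables do not carry over. Pictures are saved under pics/ and viewed, and the job is handed in when it is done.

Besides the shell and the picture viewer there is one more tool, called after ">>>" as name(argument=value, ...) on one line, values as JSON. jog_arm: Moves the arm, as the interface text tells. Its arguments: {"type":"object","properties":{"series":{"type":"array","items":{"type":"array","items":{"type":"number"}}},"grip_force":{"type":"number"}},"required":["series"]}

```bash
ls; mkdir -p pics; cat > h.py <<'E'
from rig import *
import numpy as np, cv2
from scipy.spatial.transform import Rotation as R
def cam(n,save=None):
    c=camera(n); 
    c['Rm']=cv2.Rodrigues(np.array(c['rvec'],float))[0]; c['t']=np.array(c['tvec'],float).ravel(); c['K']=np.array(c['camera_matrix'],float)
    if save: cv2.imwrite('pics/'+save+'.png',c['img'][:,:,::-1])
    return c
def ray(c,u,v):
    d=c['Rm'].T@np.linalg.inv(c['K'])@np.array([u,v,1.]); o=-c['Rm'].T@c['t']; return o,d
def onz(c,u,v,z):
    o,d=ray(c,u,v); return o+d*(z-o[2])/d[2]
def cloud(c):
    v,u=np.mgrid[0:400,0:640]; z=c['depth']; K=c['K']
    P=np.stack([(u-K[0,2])/K[0,0]*z,(v-K[1,2])/K[1,1]*z,z],-1)
    W=(P-c['t'])@c['Rm']; W[z<=0]=np.nan; return W
def proj(c,p):
    q=c['K']@(c['Rm']@np.array(p)+c['t']); return q[:2]/q[2]
def tool():
    o=get_obs(); return np.array(o['position']),R.from_quat(o['tool_rot'])
def delta(p,M=None):
    """shift mm + rotvec in tool frame to reach TCP p, orientation M"""
    p0,r0=tool(); d=r0.inv().apply(np.array(p)-p0)*1000
    rv=(r0.inv()*M).as_rotvec() if M is not None else np.zeros(3)
    return np.round(d,1),np.round(rv,4)
E
python3 - <<'E'
from h import *
print(get_obs())
for n in ['scene','side','wrist']:
    c=cam(n,n+'0'); print(n,c['K'].tolist(),-c['Rm'].T@c['t'],c['Rm'][2])
print(tool()[1].as_matrix().round(3))
E
```

```text
pics
{'time': 0.0, 'q': array([-1.49249035e+00,  5.28455350e-01,  1.43391091e+00,  1.49328491e-05,
        1.18137433e+00, -1.78505727e-01]), 'joint_velocities': array([ 8.99807219e-04, -5.20752890e-05, -6.17017532e-04,  3.71051283e-04,
       -8.64813300e-04, -2.27864661e-03]), 'joint_torque': array([ 3.01256323e-04, -4.40032625e+01, -1.76593852e+01,  6.33415324e-02,
        5.82923472e-02, -1.61487515e-04]), 'position': array([ 0.15871593, -0.60369961,  0.19567559]), 'tool_rot': array([-0.55934226,  0.43236414, -0.43135255,  0.56047521]), 'ft_force': array([ 0.55912152,  0.38270604, -0.51584921]), 'moment': array([-0.01888992, -0.03219861,  0.03212054]), 'grip_width': 0.08711336194797488}
scene [[428.85898085618805, 0.0, 322.6430199563332], [0.0, 428.85898085618805, 195.41053646233811], [0.0, 0.0, 1.0]] [ 0.9822753  -0.87647752  0.76212031] [-0.39651611  0.74179294 -0.54084953]
side [[369.3768145064432, 0.0, 322.6364738624353], [0.0, 369.3768145064432, 196.34710458206698], [0.0, 0.0, 1.0]] [0.27272775 0.733824   0.84665063] [ 0.25742916 -0.69189897 -0.67454136]
wrist [[286.66167000015383, 0.0, 320.9642330692364], [0.0, 286.66167000015383, 200.37146530036182], [0.0, 0.0, 1.0]] [ 0.23622194 -0.58444625  0.38404344] [-0.28080808 -0.07284037 -0.95699587]
[[ 0.254 -0.     0.967]
 [-0.967  0.002  0.254]
 [-0.002 -1.     0.   ]]
```

View pics/scene0.png

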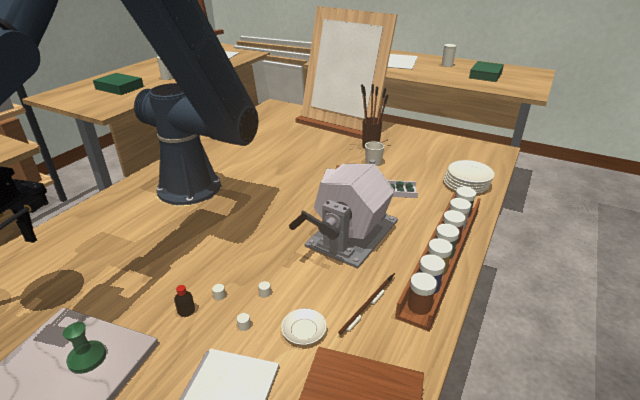

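View pics/side0.png

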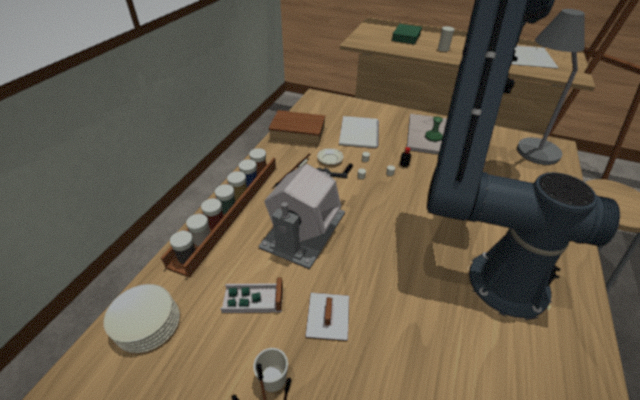

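View pics/wrist0.png

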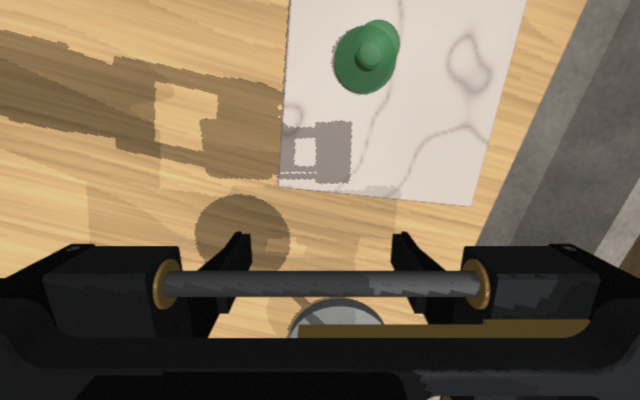

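Three cylinders (scene 219,292; 264,289; 243,322), the ink (185,300), the palette (303,327) and the mill at about (345,215). In the side view: tray (250,297) with lumps, cover (328,316), water cup (270,370). Next I zoom in and measure.

```bash
python3 - <<'E'
from h import *
a=cam('scene');b=cam('side')
cv2.imwrite('pics/z1.png',cv2.resize(a['img'][150:350,160:440,::-1],None,fx=2.8,fy=2.8,interpolation=cv2.INTER_CUBIC))
cv2.imwrite('pics/z2.png',cv2.resize(b['img'][150:400,180:420,::-1],None,fx=2.4,fy=2.4,interpolation=cv2.INTER_CUBIC))
for nm,c in (('scene',a),('side',b)):
    W=cloud(c); x,y,z=W[...,0],W[...,1],W[...,2]
    m=(z>0.008)&(z<0.3)&(x>0.2)&(x<0.9)&(abs(y)<0.6)
    n,l,s,_=cv2.connectedComponentsWithStats(m.astype(np.uint8))
    for i in range(1,n):
        if s[i,4]>15:
            k=l==i; print(nm,s[i,:5],np.nanmin(W[k],0).round(3),np.nanmax(W[k],0).round(3))
E
```

```text
scene [ 289   84  129  183 7881] [ 0.36  -0.175  0.008] [0.7  0.6  0.26]
scene [208 110  50  36 881] [ 0.2   -0.071  0.216] [0.273 0.078 0.3  ]
scene [ 395  160   99  169 6132] [ 0.747 -0.212  0.008] [0.9   0.537 0.096]
scene [338 272  58  63 430] [ 0.72  -0.322  0.008] [ 0.764 -0.083  0.024]
scene [258 281  13  16 149] [ 0.49  -0.3    0.008] [ 0.521 -0.271  0.031]
scene [174 285  21  31 454] [ 0.356 -0.437  0.008] [ 0.398 -0.399  0.078]
scene [212 284  13  15 153] [ 0.401 -0.358  0.008] [ 0.429 -0.33   0.032]
scene [281 308  45  37 816] [ 0.596 -0.387  0.008] [ 0.694 -0.288  0.021]
scene [237 313  13  16 176] [ 0.507 -0.404  0.009] [ 0.536 -0.375  0.031]
scene [  78  315   80   62 2379] [ 0.2   -0.6    0.008] [ 0.404 -0.513  0.108]
scene [ 299  347  116   53 4344] [ 0.718 -0.513  0.058] [ 0.9   -0.365  0.066]
scene [ 179  349  100   51 3634] [ 0.499 -0.591  0.008] [ 0.666 -0.439  0.017]
side [ 272  111   53   35 1378] [ 0.716 -0.539  0.008] [ 0.9   -0.359  0.069]
side [339 122  40  26 788] [ 0.501 -0.6    0.008] [ 0.687 -0.437  0.019]
side [399 133  42  34 694] [ 0.27  -0.6    0.008
[... 253 characters left out ...]
258  154   95  115 6023] [ 0.496 -0.316  0.008] [0.765 0.164 0.208]
side [386 166   9   9  66] [ 0.401 -0.354  0.009] [ 0.428 -0.326  0.032]
side [357 169   9  10  69] [ 0.492 -0.299  0.009] [ 0.52  -0.268  0.033]
side [426 178  33  41 609] [ 0.2   -0.003  0.228] [0.271 0.083 0.3  ]
side [220 277  63  35 972] [0.535 0.246 0.008] [0.699 0.367 0.055]
side [ 104  284   75   69 3855] [0.745 0.385 0.011] [0.9   0.535 0.062]
side [251 292  10  11  81] [0.596 0.29  0.009] [0.622 0.316 0.028]
side [ 306  293   43   47 1780] [0.356 0.209 0.008] [0.484 0.35  0.049]
side [ 253  348   39   52 1092] [0.391 0.425 0.008] [0.516 0.552 0.266]
side [231 394   8   6  34] [0.465 0.576 0.213] [0.475 0.584 0.225]
```

```bash
sleep 1
```

```text
(no output)
```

View pics/z1.png

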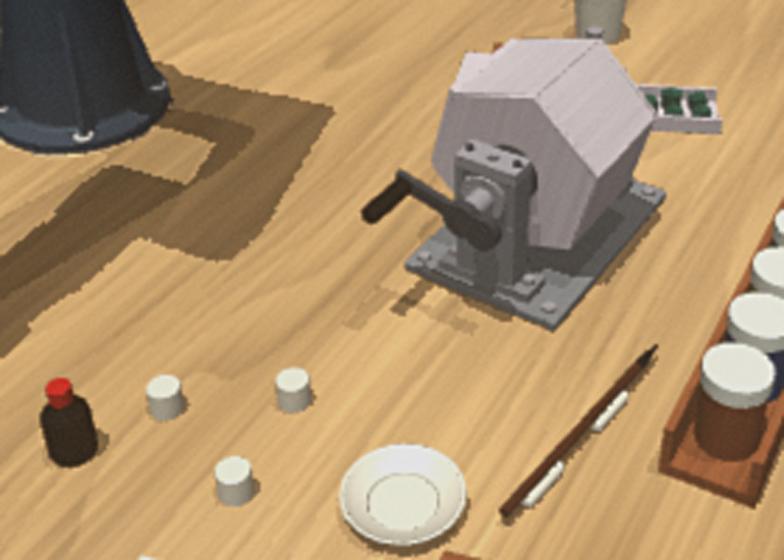

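View pics/z2.png

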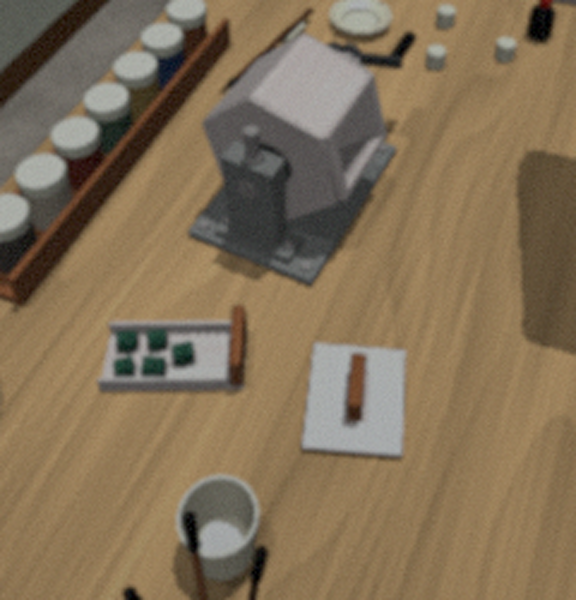

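```bash
python3 - <<'E'
from h import *
a=cam('scene');b=cam('side')
def rect(P): 
    r=cv2.minAreaRect((P*1000).astype(np.float32)); return np.round(r[0],1),np.round(r[1],1),round(r[2],1)
for nm,c in (('scene',a),('side',b)):
    W=cloud(c).reshape(-1,3); x,y,z=W.T
    box=(x>.4)&(x<.8)&(y>-.2)&(y<.2)
    for lo,hi,t in((.148,.155,'cap'),(.009,.015,'plate'),(.16,.215,'pin/top')):
        k=box&(z>lo)&(z<hi)
        for n,kk in (('y-',k&(y<-0.02)),('y+',k&(y>0.03)),('all',k)):
            if kk.sum()>5: print(nm,t,n,kk.sum(),rect(W[kk][:,:2]))
    # tray, cover
    box=(x>.5)&(x<.72)&(y>.22)&(y<.38)
    k=box&(z>.015)&(z<.026); 
    if k.sum()>5: print(nm,'traywalls',k.sum(),rect(W[k][:,:2]))
    k=box&(z>.035)
    if k.sum()>5: print(nm,'traygrip',k.sum(),rect(W[k][:,:2]),W[k][:,2].max())
    box=(x>.33)&(x<.5)&(y>.2)&(y<.38)
    k=box&(z>.007)&(z<.016)
    if k.sum()>5: print(nm,'cover',k.sum(),rect(W[k][:,:2]))
    k=box&(z>.03)
    if k.sum()>5: print(nm,'covergrip',k.sum(),rect(W[k][:,:2]),W[k][:,2].max())
    box=(x>.35)&(x<.55)&(y>-.42)&(y<-.25)&(z>.024)
    # lumps
    hsv=cv2.cvtColor(c['img'],cv2.COLOR_RGB2HSV).reshape(-1,3)
    k=(hsv[:,0]>60)&(hsv[:,0]<95)&(hsv[:,1]>80)&(x>.5)&(x<.75)&(y>.2)&(y<.4)
    print(nm,'lumps',k.sum(),rect(W[k][:,:2]) if k.sum()>5 else '')
    # crank: dark, y<-.1
    k=(x>.4)&(x<.7)&(y<-.12)&(y>-.25)&(z>.05)&(z<.2)
    if k.sum()>5: print(nm,'crank',k.sum(),W[k].mean(0).round(3),W[k].min(0).round(3),W[k].max(0).round(3))
E
```

```text
scene cap y- 308 (array([591. , -52.5]), array([160.1,  63.5]), 0.1)
scene cap y+ 48 (array([665.4,  90.4]), array([ 28. , 119.3]), 18.5)
scene cap all 404 (array([620.9,  11.3]), array([224.1, 139. ]), 52.8)
scene plate y- 627 (array([643. , -77.9]), array([129.6, 294.5]), 65.7)
scene plate y+ 320 (array([663.8,  90.6]), array([122.1,  41.9]), 85.3)
scene plate all 1176 (array([674. ,  -5.5]), array([287.1, 297.4]), 65.7)
scene pin/top y- 622 (array([586. , -30.8]), array([144.8,  21.5]), 0.0)
scene pin/top y+ 708 (array([596.2,  82.2]), array([104.2, 146.9]), 90.0)
scene pin/top all 1918 (array([595.8,  47.8]), array([174.2, 146.6]), 82.9)
scene traywalls 208 (array([642.4, 314.3]), array([94.2, 82. ]), 23.4)
scene cover 54 (array([375.8, 286.1]), array([22.9, 81.1]), 2.8)
scene covergrip 8 (array([413. , 292.3]), array([ 7.1, 36.9]), 18.7) 0.04578091916938758
scene lumps 15 (array([642.4, 314.3]), array([62.7, 41.4]), 33.7)
scene crank 359 [ 0.566 -0.135  0.122] [ 0.511 -0.174  0.093] [ 0.621 -0.12   0.14 ]
side cap y- 20 (array([591. , -51.3]), array([ 58.2, 161.4]), 89.3)
side c
[... 333 characters left out ...]
3]), 85.3)
side pin/top y- 124 (array([585.5, -30.4]), array([ 20.4, 143.6]), 89.3)
side pin/top y+ 1318 (array([593.5,  84.7]), array([146.1, 109. ]), 0.0)
side pin/top all 1995 (array([591.6,  52.3]), array([175.3, 149. ]), 84.3)
side traywalls 618 (array([617.3, 305.8]), array([150.3,  74.4]), 22.7)
side traygrip 167 (array([554.5, 279.6]), array([14.4, 73.4]), 22.7) 0.05527249647116825
side cover 1594 (array([420.6, 278.5]), array([100.1, 121.1]), 17.1)
side covergrip 164 (array([420.5, 279.1]), array([15.8, 59.7]), 16.7) 0.04948574490608929
side lumps 193 (array([635.3, 314.3]), array([76.9, 49.9]), 23.5)
side crank 73 [ 0.53  -0.142  0.136] [ 0.51  -0.171  0.125] [ 0.613 -0.121  0.142]
```

```bash
python3 - <<'E'
from h import *
a=cam('scene');b=cam('side')
def rect(P): 
    r=cv2.minAreaRect((P*1000).astype(np.float32)); return np.round(r[0],1),np.round(r[1],1),round(r[2],1)
C=np.array([.5934,.0345]); yaw=np.deg2rad(-4.7)
Rz=np.array([[np.cos(yaw),-np.sin(yaw)],[np.sin(yaw),np.cos(yaw)]])
for nm,c in (('scene',a),('side',b)):
    W=cloud(c).reshape(-1,3); L=np.c_[(W[:,:2]-C)@Rz,W[:,2]]; x,y,z=L.T
    for s in(-1,1):
        k=(abs(x)<.045)&(abs(y-s*.098)<.024)&(abs(z-.151)<.004)
        if k.sum()>5: print(nm,'cap',s,k.sum(),rect(W[k][:,:2]),rect(L[k][:,:2]),np.median(z[k]))
    k=(abs(x)<.03)&(abs(y-.098)<.03)&(z>.158)&(z<.2)
    print(nm,'pin',k.sum(),W[k].mean(0),z[k].max(), rect(L[k][:,:2]) )
    k=(abs(z-.012)<.004)&(abs(x)<.1)&(abs(y)<.14)
    print('plate L',L[k].min(0),L[k].max(0))
    # crank grip: y<-.155 to -.211
    k=(y<-.156)&(y>-.24)&(abs(x)<.12)&(z>.05)
    print('grip',k.sum(),L[k].mean(0),L[k].min(0),L[k].max(0))
    # barrel faces normals
    k=(abs(y)<.06)&(abs(x)<.1)&(z>.03)&(z<.3)
    print('barrel',k.sum())
    P=L[k]; np.save('pics_'+nm+'.npy',P)
    # radial distance histogram over normal angle (x,z) : a face at angle t: max of x cos + z sin
    for t in range(0,360,5):
        d=P[:,0]*np.cos(np.deg2rad(t))+(P[:,2]-.115)*np.sin(np.deg2rad(t)); 
        n=(abs(d-.081)<.003).sum(); n2=(abs(d-.086)<.002).sum()
        if n>200: print(t,n,n2,np.percentile(d,99).round(4))
E
```

```text
scene cap -1 195 (array([587.5, -67. ]), array([34.6, 65.6]), 84.1) (array([   2.4, -101.6]), array([34.6, 65.6]), 88.8) 0.150696947785973
scene pin 21 [0.6027314  0.12714208 0.19052912] 0.19418196890772269 (array([ 2.2, 93.7]), array([15.4, 11.9]), 46.8)
plate L [-0.08194848 -0.13227248  0.00801819] [0.08752887 0.12146906 0.01599265]
grip 362 [-0.01626904 -0.170748    0.12253481] [-0.06735654 -0.21323195  0.09211066] [ 0.03984684 -0.15607878  0.14046009]
barrel 1904
25 219 140 0.0919
30 274 181 0.0903
35 372 196 0.0883
40 612 115 0.0857
45 976 8 0.0834
50 810 48 0.0846
55 475 195 0.0873
60 328 215 0.0897
65 259 183 0.0915
70 216 165 0.0923
75 202 148 0.0925
85 204 139 0.0911
90 238 154 0.0896
95 278 151 0.0872
100 417 37 0.0846
105 629 0 0.0821
110 412 43 0.0854
115 240 86 0.0888
345 300 0 0.0815
350 323 2 0.0834
355 203 98 0.0863
side cap -1 14 (array([570.2, -76.9]), array([ 5.7, 31.9]), 78.7) (array([ -14. , -112.9]), array([ 5.7, 31.9]), 83.4) 0.15207717069297674
side cap 1 188 (array([601.8, 130.4]), array([32.5, 63.9]), 86.5) (array([ 0.5, 96.2]), array([63.9, 32.5]), 1.2) 0.15183107235409277
side pin 87 [0.59979397 0.13329685 0.17973585] 0.19634535967560637 (array([-1.1, 97.2]), array([14.6, 16.4]), 68.6)
plate L [-0.08510371 -0.12515113  0.00800078] [0.08603508 0.12457035 0.01599456]
grip 74 [-0.05327769 -0.181246    0.13673985] [-0.06780339 -0.21319771  0.1245835 ] [ 0.026016   -0.15627319  0.14285012]
barrel 1939
45 292 0 0.0827
50 302 48 0.0845
55 201 132 0.0874
85 223 149 0.0923
90 281 188 0.0908
95 407 244 0.0888
100 732 168 0.0861
105 1162 21 0.0841
110 920 151 0.0873
115 471 246 0.0907
120 310 214 0.0934
125 235 167 0.0954
130 213 134 0.0967
160 253 109 0.0898
165 235 215 0.0867
170 252 138 0.088
```

```bash
cat >> h.py <<'E'
C=np.array([.594,.0340]); YAW=np.deg2rad(-4.5)
def mw(x,y,z):
    c,s=np.cos(YAW),np.sin(YAW); return np.array([C[0]+c*x-s*y,C[1]+s*x+c*y,z])
def down(ang):  # tool x at world angle (rad), tool y down
    x=np.array([np.cos(ang),np.sin(ang),0]);y=np.array([0,0,-1.]);return R.from_matrix(np.c_[x,y,np.cross(x,y)])
E
python3 - <<'E'
from h import *
print(mw(-.06,-.18,.25),delta(mw(-.06,-.18,.25),down(YAW)))
E
```

```text
[ 0.52006232 -0.14073757  0.25      ] (array([-356.7,  -53.4,  467.2]), array([-1.0000e-04, -1.2355e+00, -1.0000e-04]))
```

>>> jog_arm(series=[[-357,-53,467,0,-1.2355,0,-0.2],[-357,-53,467,0,-1.2355,0,-0.2],[-357,-53,467,0,-1.2355,0,-0.2],[-357,-53,467,0,-1.2355,0,-0.2],[-357,-53,467,0,-1.2355,0,-0.2],[-357,-53,467,0,-1.2355,0,-0.2],[-357,-53,467,0,-1.2355,0,-0.2],[-357,-53,467,0,-1.2355,0,-0.2],[-357,-53,467,0,-1.2355,0,-0.2],[-357,-53,467,0,-1.2355,0,-0.2],[-357,-53,467,0,-1.2355,0,-0.2],[-357,-53,467,0,-1.2355,0,-0.2],[-357,-53,467,0,-1.2355,0,-0.2]], grip_force=12)

```text
time: 2.08
position: [0.519, -0.1416, 0.2495]
tool_rot: [0.707, -0.029, 0.028, -0.707]
ft_force: [-0.2, -0.1, 0.5]
grip_width: 0.0522
```

```bash
python3 - <<'E'
from h import *
c=cam('wrist','w1'); o=get_obs(); print(o['position'],o['q'].round(3),o['grip_width'])
print(tool()[1].as_matrix().round(3))
W=cloud(c).reshape(-1,3); cc,s=np.cos(YAW),np.sin(YAW)
L=np.c_[(W[:,:2]-C)@np.array([[cc,-s],[s,cc]]),W[:,2]];x,y,z=L.T
k=(y<-.158)&(y>-.23)&(x>-.1)&(x<-.03)&(z>.05)&(z<.16)
if k.sum(): print(k.sum(),L[k].min(0),L[k].max(0),np.median(L[k],0))
E
```

```text
[ 0.51908749 -0.14161634  0.24953099] [-0.474  0.349  1.585 -0.     1.208 -0.393] 0.052724268345786154
[[ 0.997 -0.     0.08 ]
 [-0.08   0.     0.997]
 [-0.    -1.    -0.   ]]
726 [-0.06933128 -0.21185951  0.13118829] [-0.05191009 -0.15804821  0.14062897] [-0.06063963 -0.18322611  0.13770307]
```

View pics/w1.png

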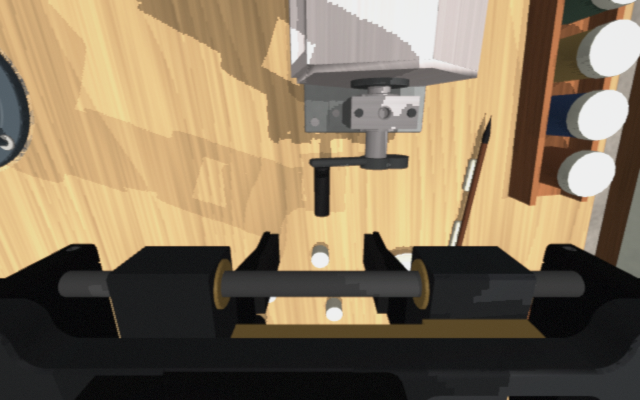

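```bash
python3 - <<'E'
from h import *
c=cam('wrist'); print(onz(c,383.5,113,.151), mw(0,-.098,.151))
cv2.imwrite('pics/w1z.png',cv2.resize(c['img'][80:230,290:440,::-1],None,fx=4,fy=4,interpolation=cv2.INTER_CUBIC))
print(delta(mw(-.0606,-.183,.1125),down(YAW)))
E
```

```text
[ 0.58533797 -0.06710175  0.151     ] [ 0.58631101 -0.0636979   0.151     ]
(array([  0.3, 137.1,  -2.1]), array([ 0.0001, -0.0018, -0.0003]))
```

View pics/w1z.png

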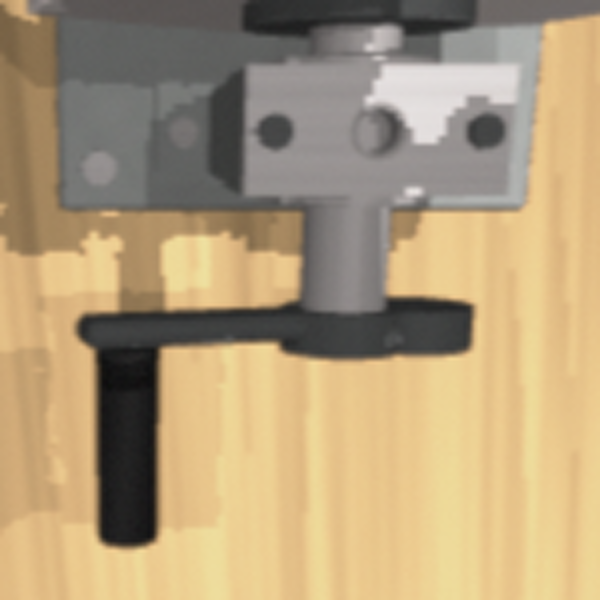

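>>> jog_arm(series=[[0,60,-1,0,0,0,-0.2],[0,110,-1,0,0,0,-0.2],[0,137,-1,0,0,0,-0.2],[0,137,-1,0,0,0,-0.2],[0,137,-1,0,0,0,1],[0,137,-1,0,0,0,1],[0,137,-1,0,0,0,1],[0,137,-1,0,0,0,1],[0,137,-1,0,0,0,1],[0,137,-1,0,0,0,1]], grip_force=12)

```text
time: 3.42
position: [0.5196, -0.1415, 0.1128]
tool_rot: [0.707, -0.028, 0.028, -0.707]
ft_force: [-0.1, -0.1, 0.8]
grip_width: 0.0029
```

```bash
sed -i 's/^C=.*/C=np.array([.5932,.0310]); YAW=np.deg2rad(-4.5)/' h.py; python3 - <<'E'
from h import *
o=get_obs(); print(o['position'],o['grip_width'],o['ft_force'].round(1))
t0=1.305
for t in np.arange(1.305,-.01,-.145): print(round(t,3),np.round(62*(np.sin(t0)-np.sin(t)),1),np.round(-62*(np.cos(t)-np.cos(t0)),1))
E
```

```text
[ 0.51964075 -0.14153649  0.11280395] 0.002941867410957199 [-0.1 -0.1  0.8]
1.305 0.0 -0.0
1.16 3.0 -8.5
1.015 7.2 -16.4
0.87 12.4 -23.7
0.725 18.7 -30.1
0.58 25.8 -35.6
0.435 33.7 -39.9
0.29 42.1 -43.1
0.145 50.9 -45.1
-0.0 59.8 -45.7
```

```bash
python3 - <<'E'
from h import *
c=cam('wrist','w2'); a=cam('scene')
cv2.imwrite('pics/s2.png',cv2.resize(a['img'][150:300,250:420,::-1],None,fx=4,fy=4))
o=get_obs(); print(o['position'],o['grip_width'],o['q'])
E
```

```text
[ 0.51966028 -0.14154112  0.11277811] 0.001215373273208399 [-4.73467829e-01  5.30455452e-01  1.73001075e+00 -7.13331055e-05
  8.81220584e-01 -3.95014309e-01]
```

View pics/w2.png

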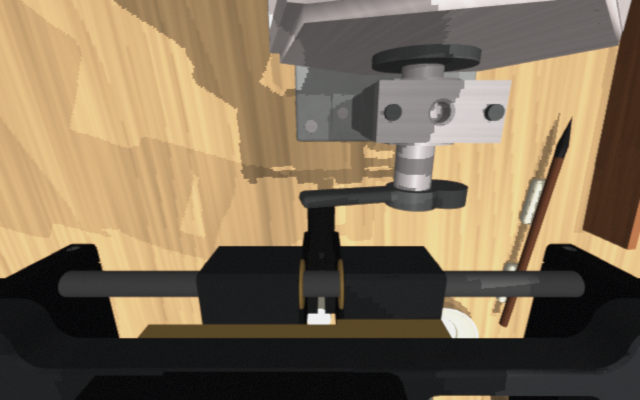

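View pics/s2.png

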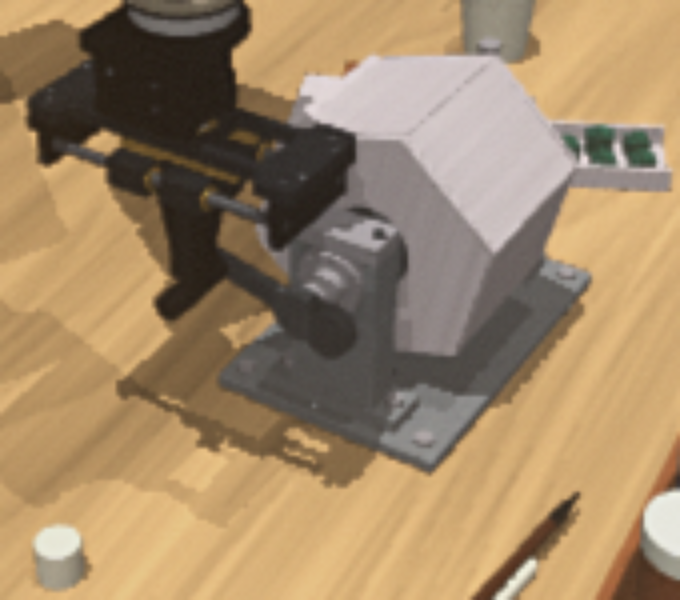

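```bash
python3 - <<'E'
from h import *
for n in('scene','side','wrist'):
    c=cam(n)
    W=cloud(c).reshape(-1,3); cc,s=np.cos(YAW),np.sin(YAW)
    L=np.c_[(W[:,:2]-C)@np.array([[cc,-s],[s,cc]]),W[:,2]];x,y,z=L.T
    k=(y<-.158)&(y>-.25)&(x>-.12)&(x<.0)&(z>.05)&(z<.3)
    P=L[k]
    for lo in np.arange(-.22,-.155,.008):
        q=P[(P[:,1]>=lo)&(P[:,1]<lo+.008)]
        if len(q)>2: print(n,lo.round(3),len(q),q.min(0).round(3),q.max(0).round(3))
b=cam('side'); cv2.imwrite('pics/s3.png',cv2.resize(b['img'][130:280,240:400,::-1],None,fx=4,fy=4))
print(proj(b,mw(-.06,-.18,.13)))
E
```

```text
scene -0.22 175 [-0.107 -0.218  0.213] [-0.024 -0.212  0.3  ]
scene -0.212 200 [-0.119 -0.212  0.123] [-0.    -0.204  0.3  ]
scene -0.204 610 [-0.12  -0.204  0.127] [-0.001 -0.196  0.3  ]
scene -0.196 163 [-0.12  -0.196  0.129] [-0.025 -0.188  0.296]
scene -0.188 154 [-0.078 -0.188  0.13 ] [-0.025 -0.18   0.296]
scene -0.18 94 [-0.054 -0.18   0.123] [-0.025 -0.172  0.294]
scene -0.172 87 [-0.053 -0.172  0.129] [-0.025 -0.164  0.289]
scene -0.164 118 [-0.055 -0.164  0.104] [-0.001 -0.158  0.29 ]
side -0.212 11 [-0.065 -0.208  0.136] [-0.002 -0.204  0.251]
side -0.204 42 [-0.118 -0.203  0.134] [-0.001 -0.196  0.29 ]
side -0.196 40 [-0.117 -0.196  0.13 ] [-0.002 -0.188  0.299]
side -0.188 28 [-0.119 -0.188  0.133] [-0.066 -0.18   0.299]
side -0.18 37 [-0.118 -0.18   0.129] [-0.053 -0.172  0.295]
side -0.172 138 [-0.119 -0.172  0.133] [-0.044 -0.164  0.3  ]
side -0.164 44 [-0.117 -0.164  0.133] [-0.028 -0.158  0.297]
wrist -0.196 6 [-0.064 -0.188  0.188] [-0.055 -0.188  0.188]
wrist -0.188 340 [-0.065 -0.188  0.183] [-0.055 -0.18   0.198]
wrist -0.18 117 [-0.065 -0.18   0.162] [-0.055 -0.172  0.213]
wrist -0.172 1353 [-0.069 -0.172  0.132] [-0.051 -0.164  0.219]
wrist -0.164 1717 [-0.12  -0.164  0.132] [-0.    -0.158  0.253]
[347.30752929 170.17454928]
```

View pics/s3.png

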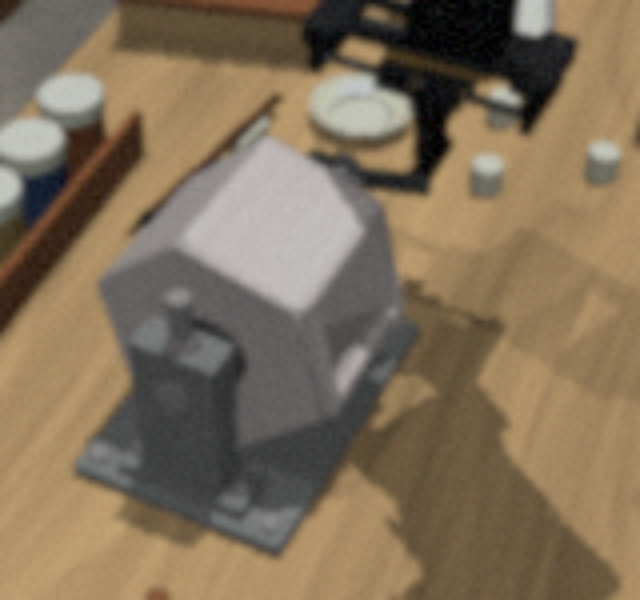

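```bash
python3 - <<'E'
from h import *
c=cam('scene'); W=cloud(c)
print(proj(c,get_obs()['position']))
cv2.imwrite('pics/s4.png',cv2.resize(c['img'][170:235,270:340,::-1],None,fx=9,fy=9,interpolation=cv2.INTER_NEAREST))
for v in range(205,232,2): print(v,[tuple((W[v,u]*1000).astype(int)) if W[v,u,2]>.02 else 0 for u in range(286,306,3)])
E
```

```text
[298.28035032 226.34609599]
205 [0, 0, (np.int64(510), np.int64(-151), np.int64(180)), (np.int64(517), np.int64(-149), np.int64(181)), (np.int64(527), np.int64(-151), np.int64(185)), (np.int64(533), np.int64(-147), np.int64(185)), (np.int64(532), np.int64(-131), np.int64(175))]
207 [0, 0, (np.int64(509), np.int64(-149), np.int64(173)), (np.int64(519), np.int64(-152), np.int64(178)), (np.int64(529), np.int64(-155), np.int64(183)), (np.int64(532), np.int64(-146), np.int64(178)), 0]
209 [0, 0, (np.int64(510), np.int64(-152), np.int64(169)), (np.int64(517), np.int64(-150), np.int64(170)), (np.int64(528), np.int64(-154), np.int64(176)), (np.int64(530), np.int64(-142), np.int64(169)), 0]
211 [0, 0, (np.int64(511), np.int64(-154), np.int64(164)), (np.int64(518), np.int64(-151), np.int64(165)), (np.int64(527), np.int64(-152), np.int64(169)), (np.int64(532), np.int64(-146), np.int64(166)), (np.int64(517), np.int64(-107), np.int64(138))]
213 [0, 0, 0, (np.int64(518), np.int64(-152), np.int64(159)), (np.int64(528), np.int64(-154), np.int64(164)), (np.int64(530), np.int64(-144), np.int64(159)), 
[... 796 characters left out ...]
nt64(-139), np.int64(130)), 0]
223 [0, 0, (np.int64(516), np.int64(-164), np.int64(137)), (np.int64(523), np.int64(-162), np.int64(138)), (np.int64(527), np.int64(-153), np.int64(133)), (np.int64(527), np.int64(-140), np.int64(124)), 0]
225 [0, (np.int64(511), np.int64(-171), np.int64(133)), (np.int64(522), np.int64(-174), np.int64(139)), (np.int64(523), np.int64(-162), np.int64(132)), (np.int64(527), np.int64(-155), np.int64(128)), 0, 0]
227 [0, (np.int64(511), np.int64(-171), np.int64(127)), (np.int64(521), np.int64(-172), np.int64(131)), (np.int64(525), np.int64(-165), np.int64(128)), 0, 0, 0]
229 [0, 0, (np.int64(520), np.int64(-172), np.int64(125)), 0, 0, 0, 0]
231 [0, 0, 0, 0, 0, 0, 0]
```

View pics/s4.png

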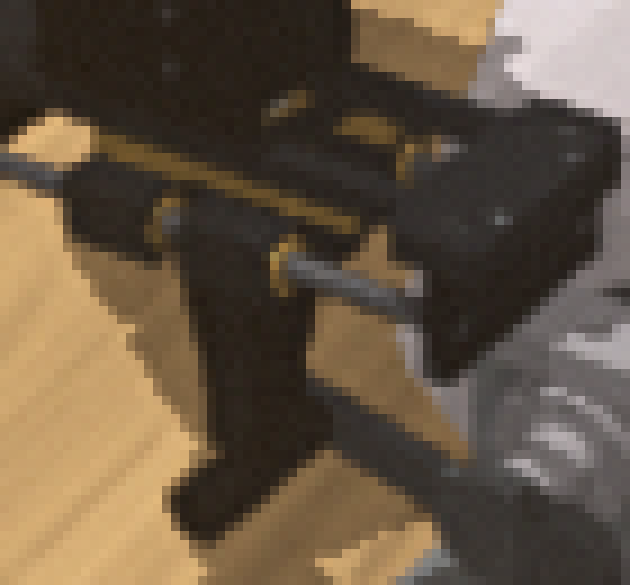

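>>> jog_arm(series=[[2,-4,0,0,0,0,1],[3,-8.5,0,0,0,0,1],[3,-8.5,0,0,0,0,1],[3,-8.5,0,0,0,0,1]])

```text
time: 4.28
position: [0.5227, -0.1418, 0.1212]
tool_rot: [-0.707, 0.028, -0.028, 0.707]
ft_force: [-0.1, -0.6, 0.6]
grip_width: 0.0004
```

```bash
cat >> h.py <<'E'
def loc(W):
    cc,s=np.cos(YAW),np.sin(YAW); return np.c_[(W[:,:2]-C)@np.array([[cc,-s],[s,cc]]),W[:,2]]
E
python3 - <<'E'
from h import *
c=cam('wrist','w5');L=loc(cloud(c).reshape(-1,3));x,y,z=L.T
k=(y<-.135)&(y>-.152)&(x>-.1)&(x<-.03)&(z>.05)&(z<.17)
print(k.sum(),L[k].min(0),L[k].max(0)); print(get_obs()['grip_width'])
a=cam('scene')
cv2.imwrite('pics/s5.png',cv2.resize(a['img'][150:300,250:420,::-1],None,fx=4,fy=4))
E
```

```text
1066 [-0.07361713 -0.15199794  0.11701309] [-0.03001545 -0.14449972  0.14110596]
0.0004944770407586067
```

View pics/s5.png

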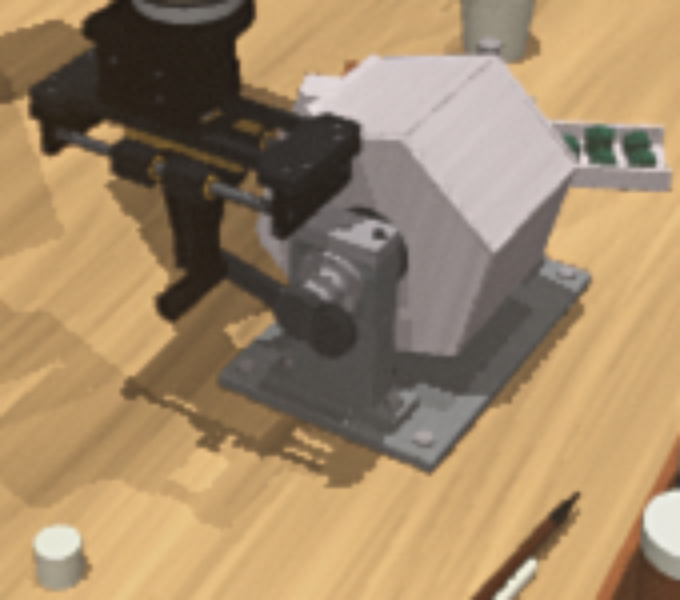

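>>> jog_arm(series=[[0,-30,0,0,0,0,1],[0,-50,0,0,0,0,0],[0,-50,0,0,0,0,-0.2],[0,-50,0,0,0,0,-0.2],[0,-50,0,0,0,0,-0.2]])

```text
time: 5.0
position: [0.5219, -0.1415, 0.1701]
tool_rot: [-0.706, 0.029, -0.027, 0.707]
ft_force: [0.2, 0.7, 0.5]
grip_width: 0.0328
```

```bash
python3 - <<'E'
from h import *
o=get_obs();print(o['position'],o['grip_width'])
for n in ('scene','side'):
    a=cam(n);L=loc(cloud(a).reshape(-1,3));x,y,z=L.T
    print(n,'tcp px',proj(a,o['position']))
    k=(y<-.15)&(y>-.25)&(x>-.12)&(x<0)&(z>.05)&(z<.3)
    for lo in np.arange(.10,.25,.01):
        q=L[k&(z>=lo)&(z<lo+.01)]
        if len(q): print(lo.round(2),len(q),q.min(0).round(3),q.max(0).round(3))
    cv2.imwrite('pics/%s6.png'%n,cv2.resize(a['img'][130:280,250:420,::-1],None,fx=4,fy=4))
E
```

```text
[ 0.52191123 -0.14145051  0.17007128] 0.03283430125502982
scene tcp px [298.32315198 207.74765612]
0.1 14 [-0.016 -0.157  0.101] [-0.001 -0.153  0.11 ]
0.11 31 [-0.052 -0.158  0.11 ] [-0.001 -0.151  0.12 ]
0.12 80 [-0.066 -0.208  0.121] [-0.   -0.15  0.13]
0.13 137 [-0.069 -0.211  0.13 ] [-0.001 -0.15   0.14 ]
0.14 2 [-0.06  -0.174  0.141] [-0.056 -0.151  0.141]
0.19 20 [-0.08  -0.189  0.196] [-0.032 -0.166  0.2  ]
0.2 55 [-0.083 -0.191  0.2  ] [-0.03  -0.166  0.21 ]
0.21 58 [-0.082 -0.192  0.21 ] [-0.031 -0.165  0.22 ]
0.22 53 [-0.085 -0.191  0.22 ] [-0.029 -0.168  0.23 ]
0.23 68 [-0.087 -0.191  0.23 ] [-0.027 -0.166  0.24 ]
0.24 73 [-0.089 -0.19   0.24 ] [-0.025 -0.167  0.249]
side tcp px [347.08641586 160.06766368]
0.12 6 [-0.071 -0.192  0.127] [-0.007 -0.15   0.13 ]
0.13 59 [-0.071 -0.209  0.13 ] [-0.002 -0.15   0.14 ]
0.14 14 [-0.065 -0.202  0.14 ] [-0.057 -0.15   0.143]
0.19 8 [-0.082 -0.191  0.197] [-0.031 -0.165  0.2  ]
0.2 28 [-0.084 -0.189  0.2  ] [-0.03  -0.164  0.21 ]
0.21 30 [-0.085 -0.185  0.211] [-0.03  -0.165  0.22 ]
0.22 32 [-0.086 -0.186  0.22 ] [-0.029 -0.163  0.23 ]
0.23 31 [-0.087 -0.185  0.231] [-0.024 -0.164  0.24 ]
0.24 43 [-0.09  -0.184  0.24 ] [-0.025 -0.163  0.25 ]
```

View pics/scene6.png

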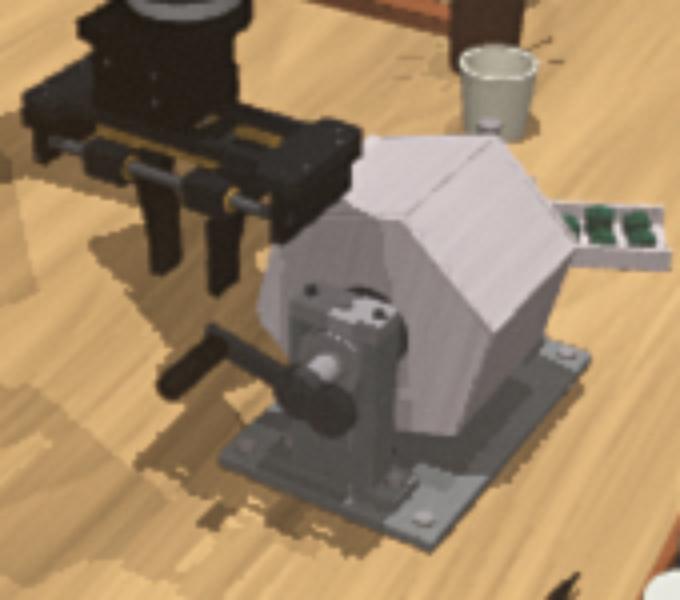

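View pics/side6.png

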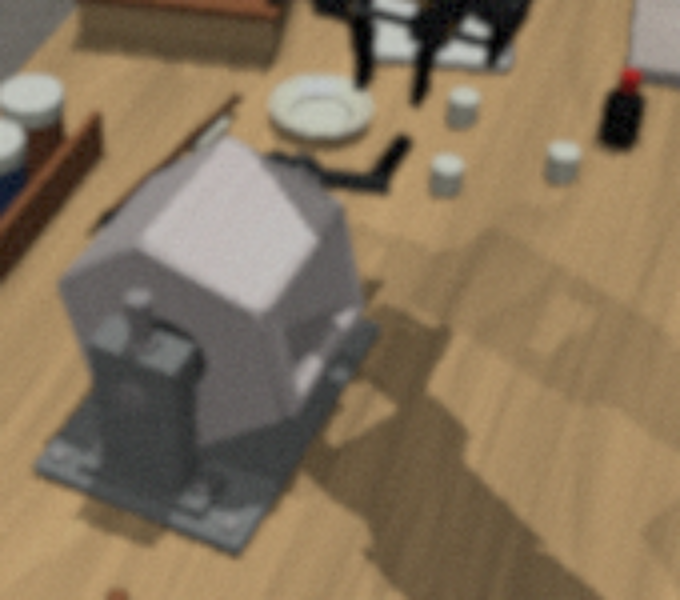

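The finger tips show at z ≈ 0.196 while the reported TCP is at 0.170 (both views agree). The tips are about 25 mm short of the reported TCP, so I go 25 mm deeper.

```bash
python3 - <<'E'
from h import *
p=mw(-.0606,-.180,.092); print(p,delta(p,down(YAW)))
c=cam('wrist'); p0,r=tool()
for b in(0,.025): print(b,proj(c,p0+r.apply([0.016,-b,0])),proj(c,p0+r.apply([-0.016,-b,0])))
cv2.imwrite('pics/w6.png',c['img'][:,:,::-1])
E
```

```text
[ 0.51866417 -0.1436905   0.092     ] (array([-3.2, 78.2, -2.5]), array([-0.0007, -0.    , -0.0018]))
0 [343.28164661 230.35830483] [298.10678806 230.30417545]
0.025 [346.25253555 245.99703663] [295.04578393 245.93605452]
```

View pics/w6.png

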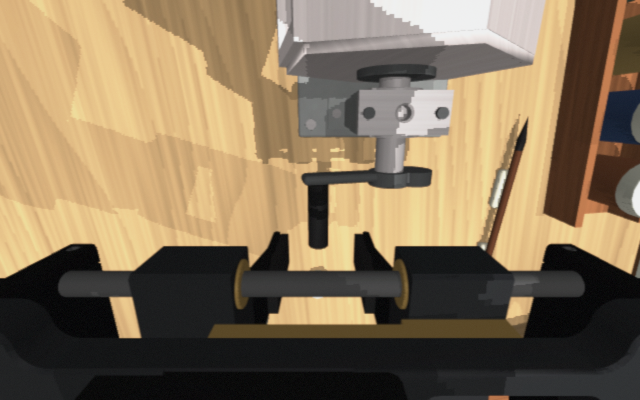

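>>> jog_arm(series=[[-3,40,-2,0,0,0,-0.2],[-3,78,-2,0,0,0,-0.2],[-3,78,-2,0,0,0,-0.2],[-3,78,-2,0,0,0,1],[-3,78,-2,0,0,0,1],[-3,78,-2,0,0,0,1],[-3,78,-2,0,0,0,1],[-3,78,-2,0,0,0,1],[-3,78,-2,0,0,0,1]])

```text
time: 6.28
position: [0.5192, -0.1436, 0.0934]
tool_rot: [0.707, -0.028, 0.027, -0.707]
ft_force: [-2.3, 0.5, 2.0]
grip_width: 0.0175
```

Gripped at 17.5 mm. Now the arc.

>>> jog_arm(series=[[3,-8.5,0,0,0,0,1],[7.2,-16.4,0,0,0,0,1],[12.4,-23.7,0,0,0,0,1],[18.7,-30.1,0,0,0,0,1],[25.8,-35.6,0,0,0,0,1],[33.7,-39.9,0,0,0,0,1],[42.1,-43.1,0,0,0,0,1],[50.9,-45.1,0,0,0,0,1],[59.8,-45.7,0,0,0,0,1],[59.8,-45.7,0,0,0,0,1],[59.8,-45.7,0,0,0,0,1],[59.8,-45.7,0,0,0,0,1]])

```text
time: 7.78
position: [0.5804, -0.1478, 0.14]
tool_rot: [-0.706, 0.027, -0.029, 0.707]
ft_force: [-1.0, 2.2, 5.3]
grip_width: 0.0175
```

```bash
cat > ang.py <<'E'
from h import *
def faces(names=('scene','side')):
    for n in names:
        c=cam(n);L=loc(cloud(c).reshape(-1,3)); 
        k=(abs(L[:,1])<.055)&(abs(L[:,0])<.105)&(L[:,2]>.04)&(L[:,2]<.23); P=L[k]
        best=[]
        for t in np.arange(0,180,.5):
            d=P[:,0]*np.cos(np.deg2rad(t))+(P[:,2]-.115)*np.sin(np.deg2rad(t)); best.append(((abs(d-.081)<.0025).sum(),t))
        best=sorted(best,reverse=True)[:6]; print(n,best)
faces()
a=cam('scene'); cv2.imwrite('pics/ang.png',cv2.resize(a['img'][130:280,250:420,::-1],None,fx=4,fy=4))
print(get_obs()['ft_force'],tool()[0],mw(0,-.18,.151))
E
python3 ang.py
```

```text
scene [(np.int64(862), np.float64(29.0)), (np.int64(860), np.float64(29.5)), (np.int64(850), np.float64(28.5)), (np.int64(838), np.float64(30.0)), (np.int64(828), np.float64(28.0)), (np.int64(816), np.float64(30.5))]
side [(np.int64(763), np.float64(149.0)), (np.int64(762), np.float64(149.5)), (np.int64(751), np.float64(148.5)), (np.int64(749), np.float64(148.0)), (np.int64(745), np.float64(150.0)), (np.int64(729), np.float64(147.5))]
[-0.19477975  2.58008401  5.13726652] [ 0.58037249 -0.14778624  0.13993443] [ 0.57907736 -0.14844512  0.151     ]
```

View pics/ang.png

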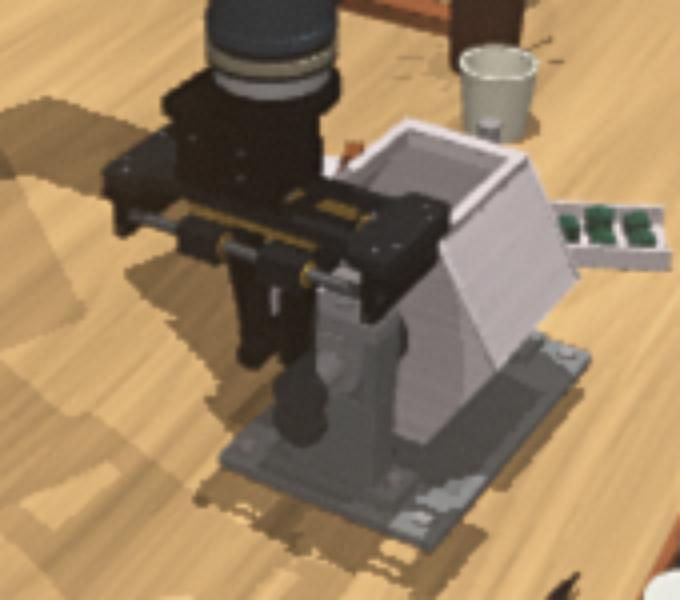

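>>> jog_arm(series=[[-1,0,0,0,0,0,1],[-1,0,0,0,0,0,1],[-1,0,0,0,0,0,-0.2],[-1,0,0,0,0,0,-0.2],[-1,0,0,0,0,0,-0.2],[-1,-50,0,0,0,0,-0.2],[-1,-110,0,0,0,0,-0.2],[-1,-110,0,0,0,0,-0.2]])

```text
time: 8.93
position: [0.5817, -0.1499, 0.2543]
tool_rot: [0.708, -0.024, 0.032, -0.705]
ft_force: [0.0, -0.8, -0.7]
grip_width: 0.0517
```

```bash
python3 ang.py; python3 - <<'E'
from h import *
c=cam('wrist','w7');L=loc(cloud(c).reshape(-1,3));x,y,z=L.T
k=(abs(x)<.06)&(abs(y)<.07)&(abs(z-.201)<.008)
P=L[k]; print(k.sum(),P.min(0),P.max(0)); A=np.c_[P[:,:2],np.ones(len(P))]; print(np.linalg.lstsq(A,P[:,2],rcond=None)[0])
cv2.imwrite('pics/w7z.png',cv2.resize(c['img'][0:200,230:430,::-1],None,fx=3,fy=3,interpolation=cv2.INTER_CUBIC))
a=cam('scene');L=loc(cloud(a).reshape(-1,3));x,y,z=L.T
k=(abs(x)<.06)&(abs(y)<.07)&(abs(z-.201)<.006)
P=L[k]; print(k.sum(),P.min(0),P.max(0)); A=np.c_[P[:,:2],np.ones(len(P))]; print(np.linalg.lstsq(A,P[:,2],rcond=None)[0])
r=cv2.minAreaRect((P[:,:2]*1000).astype(np.float32));print(r)
b=cam('side');L=loc(cloud(b).reshape(-1,3));x,y,z=L.T
k=(abs(x)<.06)&(abs(y)<.07)&(abs(z-.201)<.006)
P=L[k]; print(k.sum(),P.min(0),P.max(0)); A=np.c_[P[:,:2],np.ones(len(P))]; print(np.linalg.lstsq(A,P[:,2],rcond=None)[0])
r=cv2.minAreaRect((P[:,:2]*1000).astype(np.float32));print(r)
E
```

```text
scene [(np.int64(857), np.float64(29.5)), (np.int64(854), np.float64(30.0)), (np.int64(854), np.float64(29.0)), (np.int64(843), np.float64(28.5)), (np.int64(840), np.float64(30.5)), (np.int64(824), np.float64(31.0))]
side [(np.int64(741), np.float64(150.0)), (np.int64(740), np.float64(149.5)), (np.int64(731), np.float64(150.5)), (np.int64(729), np.float64(149.0)), (np.int64(713), np.float64(148.5)), (np.int64(708), np.float64(151.0))]
[-0.99234887 -0.55100429 -1.40863357] [ 0.57724492 -0.14785235  0.24780157] [ 0.57907736 -0.14844512  0.151     ]
4612 [-0.0466116  -0.06625211  0.19300196] [ 0.04757505 -0.02151962  0.20403066]
[-0.00359964  0.13474855  0.20643219]
434 [-0.04614832 -0.06804436  0.19501301] [0.04960977 0.06257573 0.20440501]
[0.00122266 0.00501264 0.19968779]
((1.5787391662597656, -2.5849075317382812), (95.58423614501953, 130.65309143066406), 0.2297179102897644)
575 [-0.04710102 -0.06102701  0.19501689] [0.04965435 0.0691638  0.20512492]
[ 0.00045399 -0.00975415  0.20071921]
((1.2792091369628906, 4.067909240722656), (96.75972747802734, 130.18263244628906), 0.006263014394789934)
```

View pics/w7z.png

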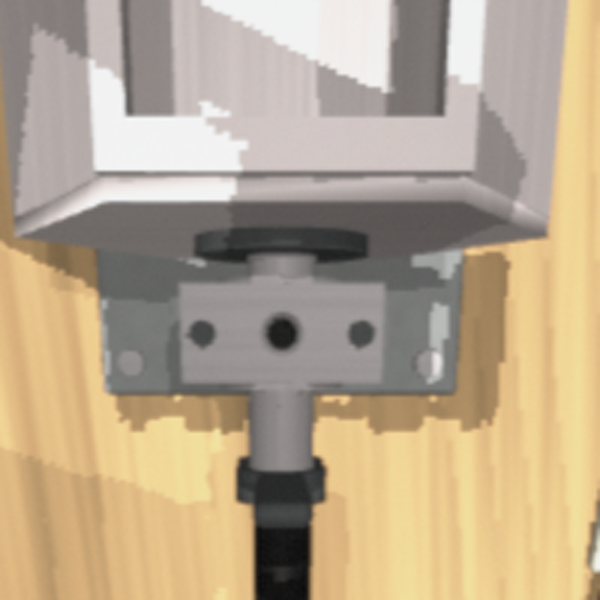

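```bash
python3 - <<'E'
from h import *
c=cam('wrist'); print('index',onz(c,323.8,110.7,.151), mw(0,-.098,.151))
p=mw(0.001,.04,.26); print(delta(p,down(YAW)))
E
```

```text
index [ 0.58598135 -0.06642668  0.151     ] [ 0.58551101 -0.0666979   0.151     ]
(array([  2.8, -12.7, 219.5]), array([-0.0013, -0.0001, -0.0034]))
```

>>> jog_arm(series=[[3,-13,220,0,0,0,-0.2],[3,-13,220,0,0,0,-0.2],[3,-13,220,0,0,0,-0.2],[3,-13,220,0,0,0,-0.2],[3,-13,220,0,0,0,-0.2],[3,-13,220,0,0,0,-0.2]])

```text
time: 10.02
position: [0.598, 0.0704, 0.261]
tool_rot: [0.707, -0.028, 0.027, -0.706]
ft_force: [-0.3, -0.1, 0.6]
grip_width: 0.0523
```

```bash
python3 - <<'E'
from h import *
c=cam('wrist','w8');W=cloud(c);L=loc(W.reshape(-1,3));x,y,z=L.T
print(get_obs()['position'])
k=(abs(x)<.02)&(abs(y-.098)<.02)&(z>.188)&(z<.198)
P=W.reshape(-1,3)[k]; print(k.sum(),P.mean(0),P.min(0),P.max(0)); v,u=np.nonzero(k.reshape(400,640)); print(u.mean(),v.mean(),u.min(),u.max(),v.min(),v.max(), onz(c,(u.min()+u.max())/2,(v.min()+v.max())/2,.193))
k=(abs(x)<.04)&(abs(y-.098)<.02)&(abs(z-.151)<.004)
print('cap',cv2.minAreaRect((W.reshape(-1,3)[k][:,:2]*1000).astype(np.float32)))
k=(abs(x)<.06)&(abs(y)<.08)&(abs(z-.201)<.004)
print('rim',L[k].min(0),L[k].max(0)); 
E
```

```text
[0.59812024 0.06983509 0.26111373]
258 [0.60120116 0.12889961 0.19320361] [0.59382136 0.12100409 0.18901615] [0.60899044 0.13649818 0.19547535]
319.13178294573646 137.85271317829458 311 328 129 147 [0.60151175 0.12874886 0.193     ]
cap ((601.0831298828125, 128.5735321044922), (28.989404678344727, 64.13609313964844), 85.55806732177734)
rim [-0.04650867 -0.06042954  0.19700458] [0.04759608 0.06500666 0.2033518 ]
```

View pics/w8.png

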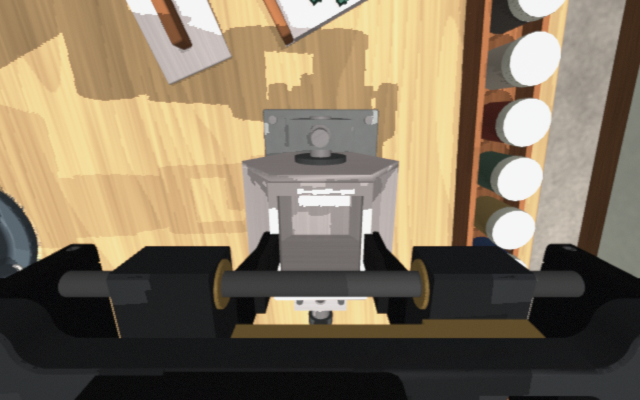

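```bash
sed -i 's/^C=.*/C=np.array([.5936,.0312]); YAW=np.deg2rad(-4.45)/' h.py; python3 - <<'E'
from h import *
print(delta([.6012,.1288,.137],down(YAW)))
E
```

```text
(array([ -1.4, 124.1,  59.1]), array([ 0.0006, -0.0018, -0.0014]))
```

>>> jog_arm(series=[[-1.4,0,59,0,0,0,-0.2],[-1.4,0,59,0,0,0,-0.2],[-1.4,50,59,0,0,0,-0.2],[-1.4,100,59,0,0,0,-0.2],[-1.4,124,59,0,0,0,-0.2],[-1.4,124,59,0,0,0,-0.2],[-1.4,124,59,0,0,0,1],[-1.4,124,59,0,0,0,1],[-1.4,124,59,0,0,0,1],[-1.4,124,59,0,0,0,1],[-1.4,124,59,0,0,0,1],[-1.4,124,59,0,0,0,1]], grip_force=30)

```text
time: 11.58
position: [0.6018, 0.13, 0.1383]
tool_rot: [-0.707, 0.028, -0.028, 0.707]
ft_force: [-0.6, -0.0, 3.5]
grip_width: 0.0152
```

```bash
python3 - <<'E'
from h import *
o=get_obs();print(o['position'],o['grip_width'],o['ft_force'],tool()[1].as_matrix().round(4))
E
```

```text
[0.60177136 0.12995013 0.13829061] 0.015176116749350545 [-0.62456235 -0.04075559  3.54933741] [[ 9.969e-01  5.000e-04  7.830e-02]
 [-7.830e-02  0.000e+00  9.969e-01]
 [ 5.000e-04 -1.000e+00  1.000e-04]]
```

>>> jog_arm(series=[[0,-10,0,0,0,0,1],[0,-25,0,0,0,0,1],[0,-45,0,0,0,0,1],[0,-75,0,0,0,0,1],[0,-105,0,0,0,0,1],[0,-105,0,0,0,0,1],[0,-105,-40,0,0,0,1],[0,-105,-80,0,0,0,1],[0,-105,-120,0,0,0,1],[0,-105,-160,0,0,0,1],[0,-105,-196,0,0,0,1],[0,-105,-196,0,0,0,1],[0,-80,-196,0,0,0,1],[0,-60,-196,0,0,0,1],[0,-45,-196,0,0,0,1],[0,-45,-196,0,0,0,1],[0,-45,-196,0,0,0,1]])

```text
time: 13.7
position: [0.5868, -0.0653, 0.1833]
tool_rot: [0.707, -0.027, 0.028, -0.707]
ft_force: [-0.3, 0.3, -0.9]
grip_width: 0.015
```

```bash
cat > pin.py <<'E'
from h import *
o=get_obs();print(o['position'],o['grip_width'],o['ft_force'].round(1), 'expect',np.array([.6018,.13])-np.array([.0152,.1953]))
a=cam('scene');b=cam('side')
cv2.imwrite('pics/p1.png',cv2.resize(a['img'][170:260,280:400,::-1],None,fx=6,fy=6,interpolation=cv2.INTER_CUBIC))
print(proj(a,[.586,-.0665,.151]),proj(a,[.586,-.0665,.162]),proj(a,[.586,-.0665,.2]))
E
python3 pin.py
```

```text
[ 0.58681058 -0.06532319  0.18334934] 0.015008653807697872 [-0.3  0.3 -0.9] expect [ 0.5866 -0.0653]
[335.41469353 205.87952008] [335.47658188 202.27166816] [335.69571325 189.49715658]
```

View pics/p1.png

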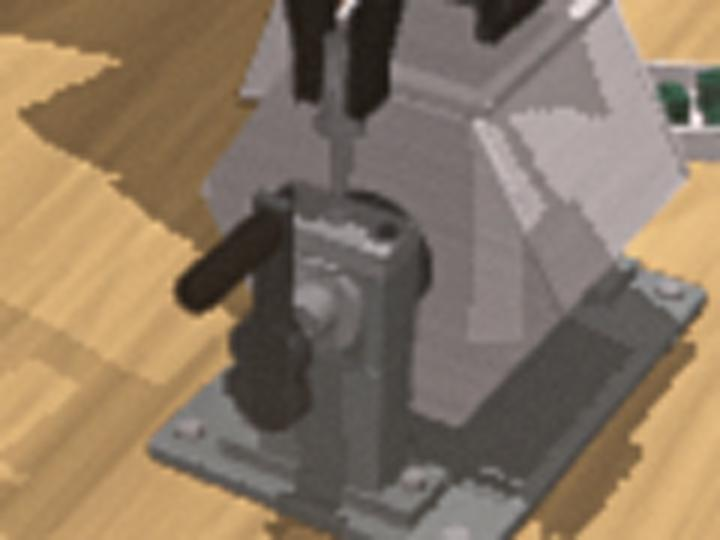

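>>> jog_arm(series=[[0,6,0,0,0,0,1],[0,10,0,0,0,0,1],[0,13,0,0,0,0,1],[0,16,0,0,0,0,1],[0,19,0,0,0,0,1],[0,19,0,0,0,0,1]])

```text
time: 14.55
position: [0.5861, -0.0655, 0.1635]
tool_rot: [-0.707, 0.028, -0.028, 0.707]
ft_force: [-0.7, 0.9, -0.3]
grip_width: 0.0151
```

```bash
python3 pin.py
```

```text
[ 0.58608635 -0.06552985  0.16352832] 0.015053733362845732 [-0.7  0.9 -0.3] expect [ 0.5866 -0.0653]
[335.41469353 205.87952008] [335.47658188 202.27166816] [335.69571325 189.49715658]
```

View pics/p1.png

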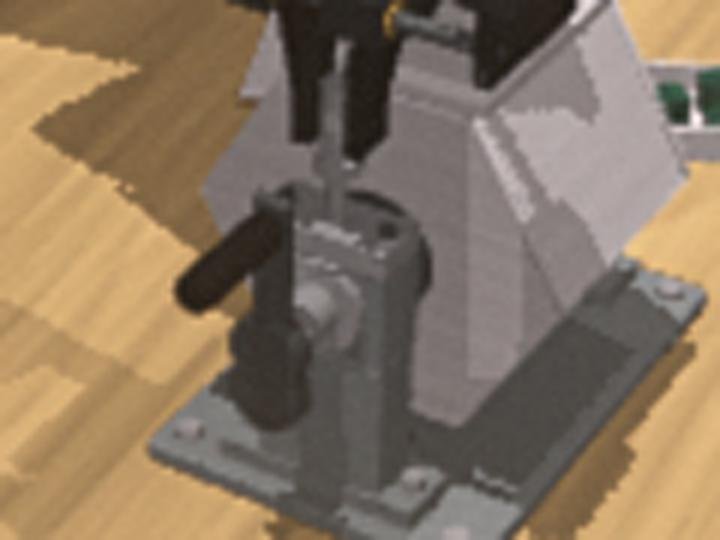

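>>> jog_arm(series=[[0,4,0,0,0,0,1],[0,8,0,0,0,0,1],[0,12,0,0,0,0,1],[0,16,0,0,0,0,1],[0,20,0,0,0,0,1],[0,23,0,0,0,0,1],[0,25,0,0,0,0,1],[0,26,0,0,0,0,1],[0,26,0,0,0,0,1]])

```text
time: 15.78
position: [0.5862, -0.0656, 0.1383]
tool_rot: [0.707, -0.028, 0.028, -0.707]
ft_force: [-1.6, -0.1, 2.7]
grip_width: 0.0151
```

```bash
python3 pin.py
```

```text
[ 0.58621218 -0.06555165  0.13828568] 0.015085703375811397 [-1.6 -0.1  2.7] expect [ 0.5866 -0.0653]
[335.41469353 205.87952008] [335.47658188 202.27166816] [335.69571325 189.49715658]
```

View pics/p1.png

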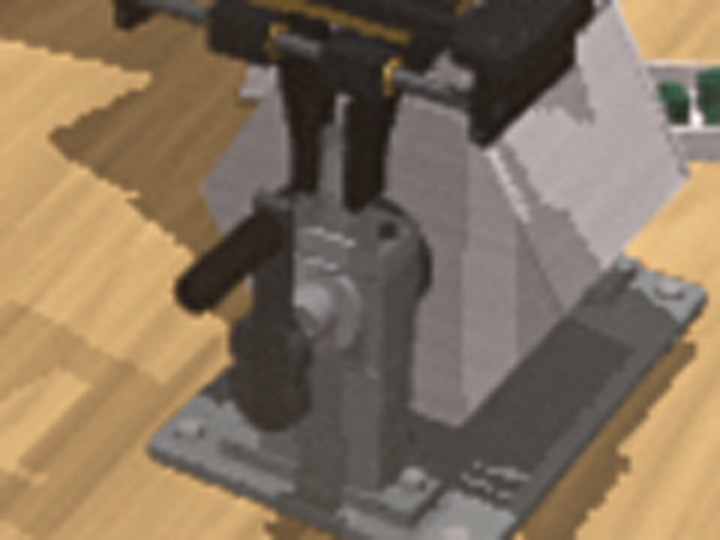

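>>> jog_arm(series=[[0,2,0,0,0,0,1],[0,2,0,0,0,0,1],[0,0,0,0,0,0,0.1],[0,0,0,0,0,0,-0.2],[0,0,0,0,0,0,-0.2],[0,0,0,0,0,0,-0.2],[0,-50,0,0,0,0,-0.2],[0,-100,0,0,0,0,-0.2],[0,-100,-50,0,0,0,-0.2],[0,-100,-80,0,0,0,-0.2],[0,-100,-80,0,0,0,-0.2]])

```text
time: 17.25
position: [0.5799, -0.1473, 0.2377]
tool_rot: [0.707, -0.029, 0.029, -0.706]
ft_force: [0.5, 0.9, 0.6]
grip_width: 0.0524
```

```bash
python3 ang.py; python3 - <<'E'
from h import *
c=cam('wrist','w9');W=cloud(c);L=loc(W.reshape(-1,3));x,y,z=L.T
k=(abs(x)<.02)&(abs(y+.098)<.02)&(z>.185)&(z<.24)
print(k.sum(),np.median(z[k]),z[k].max(),W.reshape(-1,3)[k].mean(0))
E
```

```text
scene [(np.int64(833), np.float64(29.5)), (np.int64(827), np.float64(29.0)), (np.int64(822), np.float64(30.0)), (np.int64(816), np.float64(28.5)), (np.int64(814), np.float64(30.5)), (np.int64(800), np.float64(28.0))]
side [(np.int64(810), np.float64(150.0)), (np.int64(805), np.float64(149.5)), (np.int64(791), np.float64(149.0)), (np.int64(788), np.float64(150.5)), (np.int64(768), np.float64(148.5)), (np.int64(767), np.float64(151.0))]
[-0.01883158  0.02497478 -0.02486957] [ 0.57971605 -0.14436212  0.23741702] [ 0.57963396 -0.14825738  0.151     ]
329 0.19325064503243852 0.19500887070821912 [ 0.58594835 -0.06675718  0.19324455]
```

View pics/w9.png

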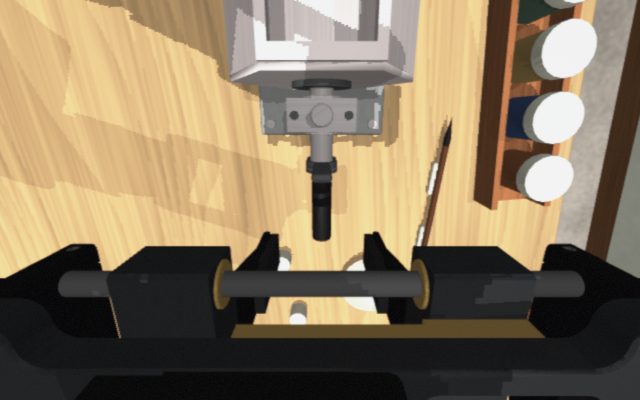

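```bash
python3 - <<'E'
from h import *
print(delta([.5545,.2796,.25],down(np.deg2rad(22.7))))
E
```

```text
(array([-58.1, -12.1, 420.5]), array([-0.0011, -0.4738, -0.0007]))
```

>>> jog_arm(series=[[-20,-30,60,0,0,0,0.1],[-58,-30,200,0,-0.2,0,0.1],[-58,-30,300,0,-0.4,0,0.1],[-58,-12,420.5,0,-0.474,0,0.1],[-58,-12,420.5,0,-0.474,0,0.1],[-58,-12,420.5,0,-0.474,0,0.1],[-58,-12,420.5,0,-0.474,0,0.1],[-58,-12,420.5,0,-0.474,0,0.1],[-58,-12,420.5,0,-0.474,0,0.1],[-58,-12,420.5,0,-0.474,0,0.1]])

```text
time: 18.7
position: [0.5551, 0.2774, 0.25]
tool_rot: [0.694, 0.138, -0.139, -0.693]
ft_force: [-0.5, -0.8, 0.8]
grip_width: 0.0393
```

```bash
python3 - <<'E'
from h import *
c=cam('wrist','w10'); W=cloud(c).reshape(-1,3);x,y,z=W.T
k=(x>.5)&(x<.61)&(y>.22)&(y<.34)&(z>.043)&(z<.056)
print(k.sum(),cv2.minAreaRect((W[k][:,:2]*1000).astype(np.float32)),np.median(z[k]))
print(get_obs()['position'],delta([.5545,.2796,-.010],down(np.deg2rad(22.7))))
E
```

```text
515 ((553.7894897460938, 278.31427001953125), (12.713720321655273, 70.91478729248047), 22.79649543762207) 0.04995554643233817
[0.55525321 0.2771538  0.25001602] (array([  0.3, 260. ,   2.6]), array([ 0.0002, -0.0024, -0.0002]))
```

View pics/w10.png

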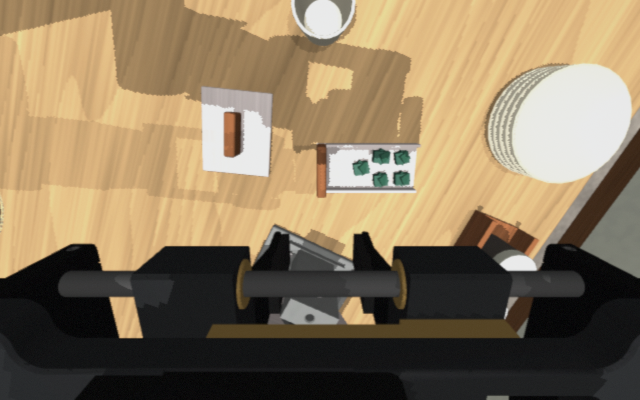

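>>> jog_arm(series=[[0,60,2,0,0,0,0.1],[0,120,2,0,0,0,0.1],[0,180,2,0,0,0,0.1],[0,220,2,0,0,0,0.1],[0,245,2,0,0,0,0.1],[0,259,2,0,0,0,0.1],[0,259,2,0,0,0,0.1],[0,259,2,0,0,0,1],[0,259,2,0,0,0,1],[0,259,2,0,0,0,1],[0,259,2,0,0,0,1],[0,259,2,0,0,0,1],[0,259,2,0,0,0,1]], grip_force=45)

```text
time: 20.38
position: [0.5545, 0.2804, -0.0084]
tool_rot: [-0.693, -0.139, 0.139, 0.693]
ft_force: [-1.2, -0.7, 4.9]
grip_width: 0.0136
```

```bash
python3 - <<'E'
from h import *
o=get_obs(); print(o['position'],o['grip_width'],o['ft_force'].round(1))
b=cam('side'); cv2.imwrite('pics/t1.png',cv2.resize(b['img'][230:380,200:380,::-1],None,fx=4,fy=4))
E
```

```text
[ 0.55447523  0.28041492 -0.00835275] 0.013624627265317522 [-1.2 -0.7  4.9]
```

View pics/t1.png

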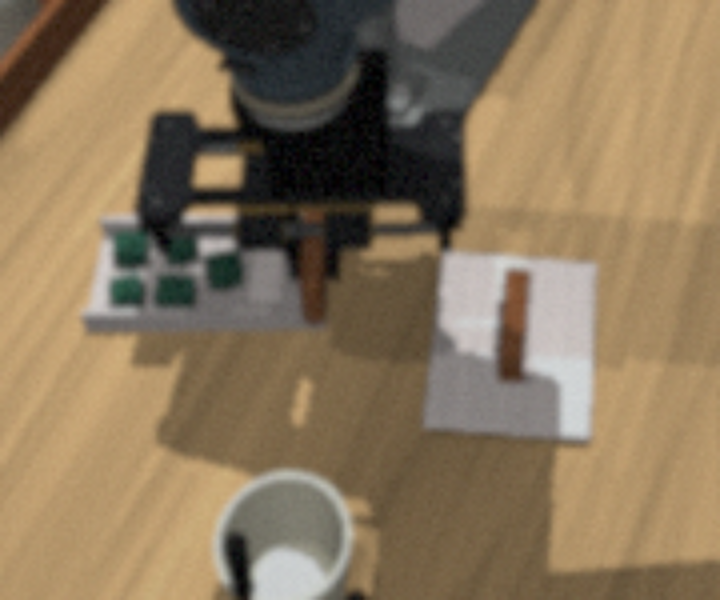

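```bash
cat >> h.py <<'E'
def trayp(phi,mx,my,mz,yaw=None,off=(-.143,-.001*0,-.0084)):
    yaw=YAW if yaw is None else yaw
    Rt=R.from_euler('z',yaw)*R.from_euler('y',phi)
    return mw(mx,my,mz)+Rt.apply(off), Rt*R.from_matrix(np.array([[1,0,0],[0,0,1],[0,-1,0]],float))
E
python3 - <<'E'
from h import *
print(down(0).as_matrix(), R.from_matrix(np.array([[1,0,0],[0,0,1],[0,-1,0]],float)).as_matrix())
for ph in (0,):
    p,M=trayp(ph,-.02,0,.27); print(p,delta(p,M))
E
```

```text
[[ 1.  0.  0.]
 [ 0.  0.  1.]
 [ 0. -1.  0.]] [[ 1.  0.  0.]
 [ 0.  0.  1.]
 [ 0. -1.  0.]]
[0.43109138 0.04384702 0.2616    ] (array([-204.9, -270. , -170.7]), array([-1.000e-04,  4.733e-01,  5.000e-04]))
```

>>> jog_arm(series=[[0,-10,0,0,0,0,1],[0,-30,0,0,0,0,1],[0,-60,0,0,0,0,1],[0,-100,0,0,0,0,1],[0,-140,0,0,0,0,1],[0,-180,0,0,0,0,1],[0,-220,0,0,0,0,1],[0,-250,0,0,0,0,1],[0,-270,0,0,0,0,1],[-10,-270,-8,0,0.02,0,1],[-30,-270,-25,0,0.07,0,1],[-55,-270,-46,0,0.13,0,1],[-80,-270,-67,0,0.19,0,1],[-105,-270,-88,0,0.25,0,1],[-130,-270,-109,0,0.31,0,1],[-155,-270,-130,0,0.37,0,1],[-180,-270,-150,0,0.42,0,1],[-196,-270,-163,0,0.455,0,1],[-205,-270,-171,0,0.473,0,1],[-205,-270,-171,0,0.473,0,1]])

```text
time: 22.92
position: [0.4302, 0.0431, 0.2605]
tool_rot: [-0.706, 0.028, -0.028, 0.707]
ft_force: [0.3, -0.4, -2.7]
grip_width: 0.0138
```

```bash
python3 - <<'E'
from h import *
o=get_obs(); print(o['position'],o['q'].round(2),o['grip_width'],o['ft_force'].round(1))
a=cam('scene','t2'); 
b=cam('side','t2s')
W=cloud(b);L=loc(W.reshape(-1,3));x,y,z=L.T
k=(abs(y)<.05)&(x<.02)&(x>-.2)&(z>.282)&(z<.30)
print(cv2.minAreaRect((L[k][:,:2]*1000).astype(np.float32)),L[k].min(0),L[k].max(0))
for ph in np.deg2rad([0,15,30,40,50,60]):
    p,M=trayp(ph,-.02,0,.22); print(np.rad2deg(ph),p,delta(p,M))
E
```

```text
[0.43018234 0.04311301 0.26050941] [-0.16  0.18  1.8   0.    1.16 -0.08] 0.013845311377088911 [ 0.3 -0.4 -2.7]
((-99.49200439453125, -1.7941703796386719), (158.21865844726562, 77.5573501586914), 0.3765932321548462) [-0.17864962 -0.04018541  0.28201618] [-0.02016784  0.03748766  0.29977428]
0.0 [0.43109138 0.04384702 0.2116    ] (array([-0. , 49.1,  0. ]), array([-0.0005,  0.0002,  0.    ]))
14.999999999999998 [0.43378177 0.04363765 0.24889735] (array([ 2.7, 11.8,  0. ]), array([-5.000e-04,  2.000e-04,  2.618e-01]))
29.999999999999996 [0.44600465 0.04268642 0.28422539] (array([ 14.9, -23.5,   0. ]), array([-4.000e-04,  3.000e-04,  5.236e-01]))
40.0 [0.45906303 0.04167016 0.30548385] (array([ 28. , -44.7,   0.1]), array([-4.000e-04,  3.000e-04,  6.981e-01]))
50.0 [0.47560338 0.04038293 0.32414494] (array([ 44.6, -63.4,   0.1]), array([-4.000e-04,  4.000e-04,  8.727e-01]))
59.99999999999999 [0.49512315 0.03886383 0.33964163] (array([ 64.2, -78.9,   0.1]), array([-4.0000e-04,  4.0000e-04,  1.0472e+00]))
```

View pics/t2.png

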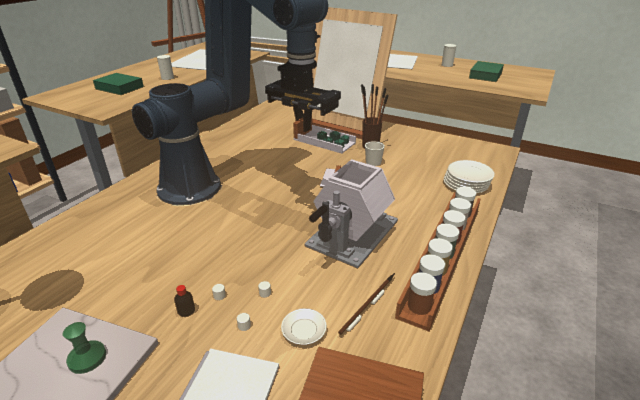

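View pics/t2s.png

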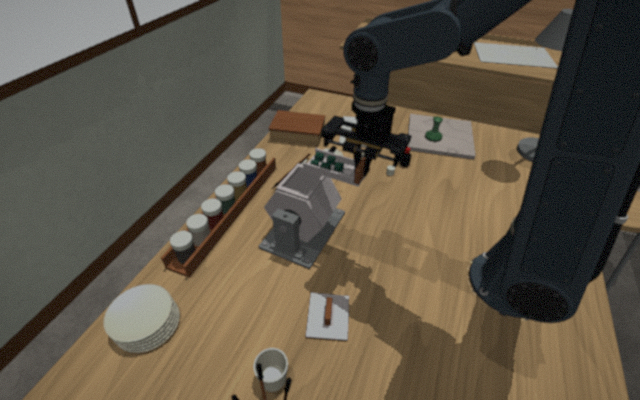

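>>> jog_arm(series=[[1,5,0,0,0,0.13,1],[2.7,12,0,0,0,0.262,1],[6,0,0,0,0,0.35,1],[10,-12,0,0,0,0.44,1],[15,-23.5,0,0,0,0.524,1],[19,-31,0,0,0,0.58,1],[24,-38,0,0,0,0.64,1],[28,-44.7,0,0,0,0.698,1],[28,-44.7,0,0,0,0.698,1],[28,-44.7,0,0,0,0.698,1],[36,-54,0,0,0,0.785,1],[44.6,-63.4,0,0,0,0.873,1],[44.6,-63.4,0,0,0,0.873,1]])

```text
time: 24.65
position: [0.4762, 0.04, 0.323]
tool_rot: [-0.629, 0.323, 0.274, 0.652]
ft_force: [-0.4, 0.0, -2.6]
grip_width: 0.0136
```

```bash
python3 - <<'E'
from h import *
o=get_obs(); print(o['position'],o['q'].round(2),o['grip_width'],o['ft_force'].round(1))
a=cam('scene'); b=cam('side')
A=cv2.resize(a['img'][100:270,270:430],None,fx=3,fy=3);B=cv2.resize(b['img'][100:270,230:390],None,fx=2,fy=3)
cv2.imwrite('pics/t3.png',np.hstack([A,B])[:,:,::-1])
E
```

```text
[0.47620465 0.04004672 0.32304413] [-0.12  0.67  1.13 -0.05  2.22 -0.06] 0.013603330840153905 [-0.4  0.  -2.6]
```

View pics/t3.png

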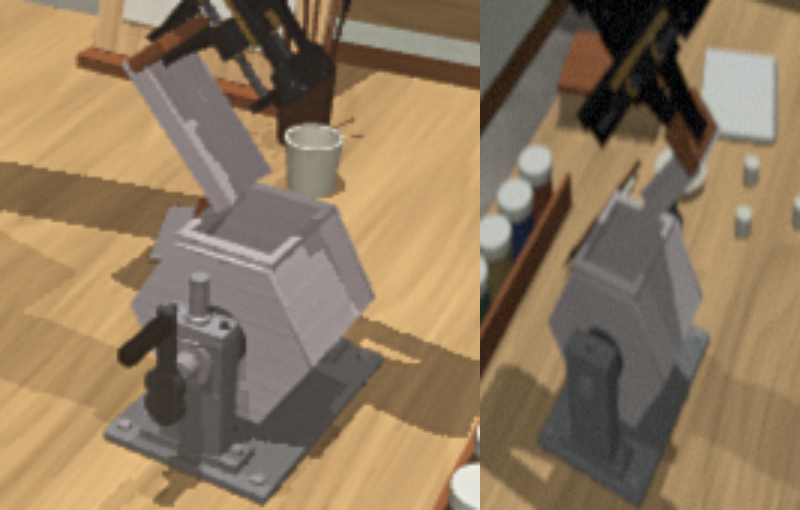

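>>> jog_arm(series=[[10,-8,0,0,0,0.09,1],[19.6,-15.5,0,0,0,0.175,1],[19.6,-15.5,0,0,0,0.175,1],[19.6,-15.5,0,0,0,0.175,1]])

```text
time: 25.25
position: [0.4993, 0.0383, 0.3201]
tool_rot: [-0.598, 0.377, 0.329, 0.626]
ft_force: [-0.2, 0.5, -1.4]
grip_width: 0.0136
```

```bash
python3 - <<'E'
from h import *
c=cam('wrist','t4')
for n in('scene','side','wrist'):
    a=cam(n); h=cv2.cvtColor(a['img'],cv2.COLOR_RGB2HSV); W=cloud(a)
    k=((h[...,0]>60)&(h[...,0]<95)&(h[...,1]>80)&(W[...,0]>.4)&(W[...,0]<.75)&(abs(W[...,1])<.4)).astype(np.uint8)
    m,l,s,ce=cv2.connectedComponentsWithStats(k)
    print(n,get_obs()['position'],[(s[i,4],ce[i].round(0).tolist(),np.nanmedian(W[l==i],0).round(3).tolist()) for i in range(1,m) if s[i,4]>5])
E
```

```text
scene [0.49943521 0.03832157 0.32064978] []
side [0.49952436 0.03832069 0.32063127] []
wrist [0.49958683 0.03828372 0.32051744] []
```

View pics/t4.png

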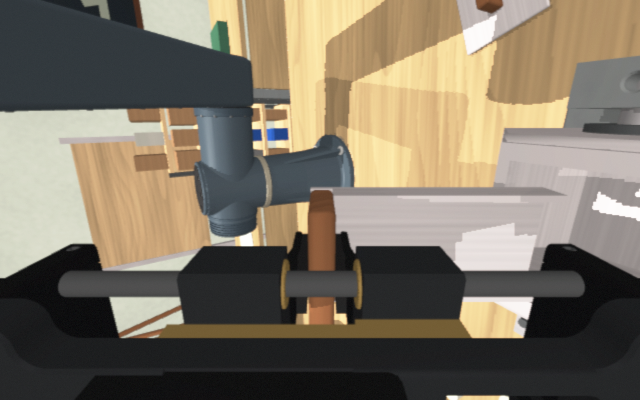

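```bash
python3 - <<'E'
from h import *
p,M=trayp(np.deg2rad(60),-.02,0,.26);print(delta(p,M))
p,M=trayp(np.deg2rad(30),-.02,0,.27);print(delta(p,M))
p,M=trayp(np.deg2rad(0),-.02,0,.27);print(delta(p,M)); print(delta([.5545,.2804,.2616],down(np.deg2rad(22.7))))
E
```

```text
(array([-53.4, -25.8,   0.2]), array([0.0003, 0.0001, 0.0018]))
(array([-38.8,  39.6,   0.2]), array([ 3.000e-04,  2.000e-04, -5.218e-01]))
(array([16.5, 89. ,  0.3]), array([ 3.0000e-04,  3.0000e-04, -1.0454e+00]))
(array([ 69. ,  -1.6, 245.6]), array([-0.2472, -0.4293, -1.0251]))
```

>>> jog_arm(series=[[-27,-13,0,0,0,0,1],[-53,-26,0,0,0,0,1],[-51,-10,0,0,0,-0.15,1],[-47,10,0,0,0,-0.3,1],[-42,30,0,0,0,-0.45,1],[-30,48,0,0,0,-0.6,1],[-15,65,0,0,0,-0.75,1],[2,80,0,0,0,-0.9,1],[16.5,89,0,0,0,-1.045,1],[16.5,89,0,0,0,-1.045,1],[16.5,89,0,0,0,-1.045,1]])

```text
time: 26.82
position: [0.4331, 0.0432, 0.262]
tool_rot: [0.707, -0.028, 0.027, -0.706]
ft_force: [0.9, 0.1, -1.0]
grip_width: 0.0137
```

```bash
python3 - <<'E'
from h import *
c=cam('wrist','t5')
print(get_obs()['position'],delta([.5545,.2804,.2616],down(np.deg2rad(22.7))),get_obs()['grip_width'])
a=cam('scene','t5s')
E
```

```text
[0.43385379 0.04298745 0.2619341 ] (array([1.018e+02, 2.000e-01, 2.461e+02]), array([ 2.00e-04, -4.74e-01, -3.00e-04])) 0.013951508904863467
```

View pics/t5.png

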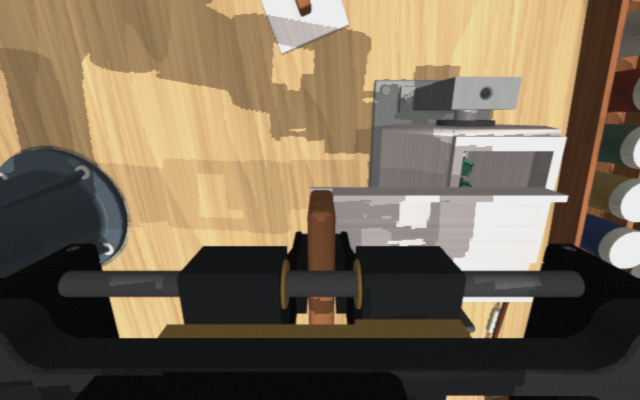

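View pics/t5s.png

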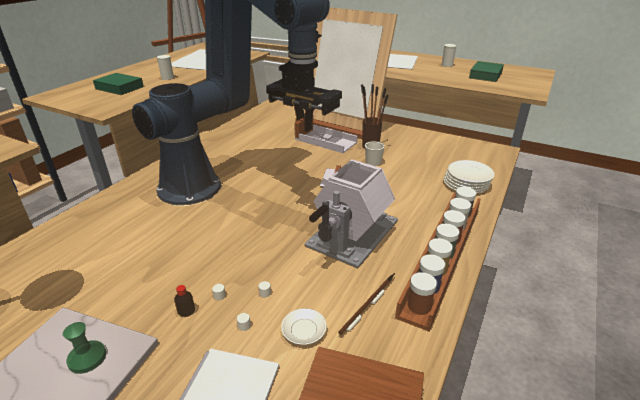

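>>> jog_arm(series=[[15,0,40,0,-0.07,0,1],[40,0,95,0,-0.18,0,1],[62,0,150,0,-0.29,0,1],[85,0,205,0,-0.39,0,1],[102,0,246,0,-0.474,0,1],[102,0,246,0,-0.474,0,1],[102,60,246,0,-0.474,0,1],[102,120,246,0,-0.474,0,1],[102,180,246,0,-0.474,0,1],[102,225,246,0,-0.474,0,1],[102,250,246,0,-0.474,0,1],[102,262,246,0,-0.474,0,1],[102,267,246,0,-0.474,0,1],[102,270,246,0,-0.474,0,1],[102,270,246,0,-0.474,0,1]])

```text
time: 28.8
position: [0.5525, 0.2812, -0.0083]
tool_rot: [-0.693, -0.139, 0.139, 0.694]
ft_force: [0.3, -0.7, -0.3]
grip_width: 0.0137
```

```bash
python3 - <<'E'
from h import *
o=get_obs(); print(o['position'],o['grip_width'],o['ft_force'].round(1))
print(tool()[1].as_matrix().round(3))
E
```

```text
[ 0.55247003  0.2811813  -0.00833664] 0.013654142927900806 [ 0.3 -0.7 -0.3]
[[ 0.922 -0.    -0.386]
 [ 0.386  0.001  0.922]
 [ 0.    -1.     0.001]]
```

>>> jog_arm(series=[[0,0.5,0,0,0,0,1],[0,0,0,0,0,0,0.5],[0,0,0,0,0,0,0.1],[0,0,0,0,0,0,0.1],[0,0,0,0,0,0,0.1],[0,-50,0,0,0,0,0.1],[0,-110,0,0,0,0,0.1],[0,-170,0,0,0,0,0.1],[0,-230,0,0,0,0,0.1],[0,-270,0,0,0,0,0.1],[0,-270,0,0,0,0,0.1]])

```text
time: 30.18
position: [0.5544, 0.2817, 0.2646]
tool_rot: [-0.693, -0.142, 0.137, 0.694]
ft_force: [-0.1, -1.2, -0.2]
grip_width: 0.0389
```

```bash
cat > cyl.py <<'E'
from h import *
for n in ('scene','side'):
    c=cam(n); W=cloud(c); x,y,z=W[...,0],W[...,1],W[...,2]
    h=cv2.cvtColor(c['img'],cv2.COLOR_RGB2HSV)
    m=(z>.024)&(z<.036)&(x>.3)&(x<.8)&(y<-.13)&(y>-.5)&(h[...,1]<70)&(h[...,2]>120)
    q,l,s,ce=cv2.connectedComponentsWithStats(m.astype(np.uint8))
    for i in range(1,q):
        if s[i,4]>15:
            k=l==i; P=W[k]; (cx,cy),r=cv2.minEnclosingCircle((P[:,:2]*1000).astype(np.float32))
            t=s[i]; 
            print(n,s[i,:5],'circ',round(cx,1),round(cy,1),round(r,1),'med',np.median(P,0).round(4))
if __name__=='__main__':
    b=cam('side','t6s'); W=cloud(b).reshape(-1,3);x,y,z=W.T
    box=(x>.5)&(x<.72)&(y>.22)&(y<.38)
    for lo,hi in((.015,.026),(.04,.06)):
        k=box&(z>lo)&(z<hi); print('tray',cv2.minAreaRect((W[k][:,:2]*1000).astype(np.float32)),np.median(z[k]))
    box=(x>.33)&(x<.5)&(y>.2)&(y<.38)
    k=box&(z>.007)&(z<.016); print('cover',cv2.minAreaRect((W[k][:,:2]*1000).astype(np.float32)))
E
python3 cyl.py
```

```text
scene [258 281  12  10  93] circ 506.6 -285.4 15.3 med [ 0.5063 -0.2868  0.0279]
scene [212 284  12  10  92] circ 414.7 -344.3 15.4 med [ 0.4157 -0.345   0.028 ]
scene [237 313  13  11 115] circ 522.2 -389.9 15.2 med [ 0.5224 -0.3901  0.0279]
side [362 152   8   5  31] circ 522.1 -386.6 14.1 med [ 0.5216 -0.3858  0.0292]
side [387 166   8   5  34] circ 414.1 -341.5 14.8 med [ 0.4129 -0.339   0.0297]
side [358 169   8   5  36] circ 506.2 -283.9 16.4 med [ 0.5049 -0.2824  0.0292]
tray ((615.8609619140625, 306.176513671875), (150.13890075683594, 75.77080535888672), 22.484237670898438) 0.019662872968605638
tray ((552.5076904296875, 281.67938232421875), (13.91134262084961, 73.30683135986328), 22.47165298461914) 0.050625553035312756
cover ((420.8791198730469, 278.2108459472656), (100.15117645263672, 121.3939437866211), 16.800390243530273)
```

View pics/t6s.png

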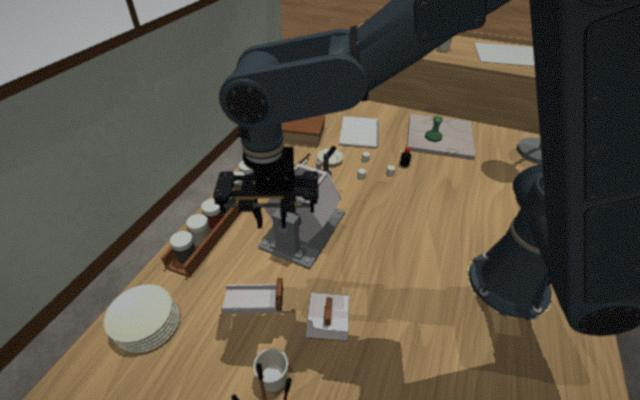

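```bash
python3 - <<'E'
from h import *
print(delta([.5063,-.2848,.24],down(np.deg2rad(20))))
E
```

```text
(array([-259.3,   19.3, -504.2]), array([-0.0015,  0.0474, -0.0057]))
```

>>> jog_arm(series=[[-259,-10,-504,0,0.0474,0,-0.1],[-259,-10,-504,0,0.0474,0,-0.1],[-259,-10,-504,0,0.0474,0,-0.1],[-259,-10,-504,0,0.0474,0,-0.1],[-259,-10,-504,0,0.0474,0,-0.1],[-259,-10,-504,0,0.0474,0,-0.1],[-259,-10,-504,0,0.0474,0,-0.1],[-259,-10,-504,0,0.0474,0,-0.1],[-259,-10,-504,0,0.0474,0,-0.1],[-259,60,-504,0,0.0474,0,-0.1],[-259,110,-504,0,0.0474,0,-0.1],[-259,110,-504,0,0.0474,0,-0.1],[-259,110,-504,0,0.0474,0,-0.1],[-259,110,-504,0,0.0474,0,-0.1]])

```text
time: 32.08
position: [0.5091, -0.285, 0.1526]
tool_rot: [0.697, 0.123, -0.123, -0.695]
ft_force: [0.4, 0.2, 0.9]
grip_width: 0.0478
```

```bash
python3 cyl.py; python3 - <<'E'
from h import *
c=cam('wrist','c1'); W=cloud(c);x,y,z=W[...,0],W[...,1],W[...,2]
m=(z>.024)&(z<.032)&(x>.35)&(x<.6)&(y<-.2)&(y>-.45)
q,l,s,ce=cv2.connectedComponentsWithStats(m.astype(np.uint8))
for i in range(1,q):
    if s[i,4]>30: P=W[l==i]; print(s[i],cv2.minEnclosingCircle((P[:,:2]*1000).astype(np.float32)))
print(get_obs()['position'],delta([.5063,-.2848,-.018],down(np.deg2rad(20))))
E
```

```text
scene [258 281  12  10  88] circ 505.3 -285.2 16.0 med [ 0.5073 -0.2867  0.0278]
scene [212 284  12  10  89] circ 413.9 -344.1 14.6 med [ 0.4153 -0.3446  0.0279]
scene [237 313  13  12 115] circ 522.3 -389.4 14.7 med [ 0.5226 -0.3901  0.0279]
side [362 152   8   5  32] circ 521.4 -385.0 15.9 med [ 0.5218 -0.3861  0.0293]
side [387 166   8   5  32] circ 413.4 -339.5 15.3 med [ 0.4133 -0.3412  0.0293]
side [358 169   8   4  25] circ 506.9 -287.1 14.6 med [ 0.5069 -0.2871  0.0294]
tray ((615.7109375, 306.091064453125), (149.75558471679688, 75.1449966430664), 23.272808074951172) 0.01990517021268219
tray ((552.6904296875, 281.25323486328125), (14.237030029296875, 72.39344024658203), 22.85988998413086) 0.050653533407803035
cover ((420.6990661621094, 278.1920166015625), (99.95260620117188, 121.021728515625), 16.916786193847656)
[306 174  25  25 492] ((505.2215270996094, -285.5536193847656), 14.36198616027832)
[214 194  25  24 476] ((413.5455627441406, -343.7557678222656), 14.288228034973145)
[168 235  29  11  91] ((375.87066650390625, -404.88592529296875), 15.846593856811523)
[290 256  23  15 272] ((520.355224609375, -388.3685302734375), 14.095393180847168)
[ 0.50824449 -0.28438875  0.15183339] (array([ -1.8, 169.8,   0.5]), array([ 0.0015,  0.0005, -0.0012]))
```

View pics/c1.png

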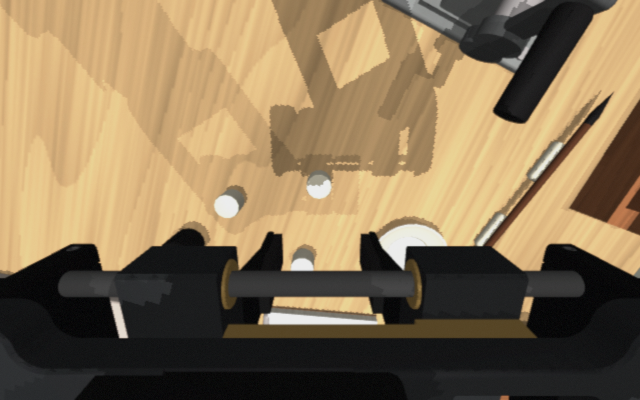

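>>> jog_arm(series=[[-2.5,60,0,0,0,0,-0.1],[-2.5,110,0,0,0,0,-0.1],[-2.5,150,0,0,0,0,-0.1],[-2.5,170,0,0,0,0,-0.1],[-2.5,170,0,0,0,0,-0.1],[-2.5,170,0,0,0,0,1],[-2.5,170,0,0,0,0,1],[-2.5,170,0,0,0,0,1],[-2.5,170,0,0,0,0,1],[-2.5,170,0,0,0,0,1],[-2.5,100,0,0,0,0,1],[-2.5,40,0,0,0,0,1],[-2.5,-20,0,0,0,0,1],[-2.5,-60,0,0,0,0,1],[-2.5,-60,0,0,0,0,1]], grip_force=25)

```text
time: 34.15
position: [0.5073, -0.2865, 0.2145]
tool_rot: [0.699, 0.124, -0.122, -0.694]
ft_force: [0.1, 0.7, -2.2]
grip_width: 0.0282
```

```bash
python3 - <<'E'
from h import *
print(get_obs()['position'],get_obs()['grip_width']); p=mw(.012,-.025,.24)
print(delta(p,down(YAW)))
E
```

```text
[ 0.50728321 -0.28650213  0.21448044] 0.028226474320575633
(array([190.4, -26.8, 241.1]), array([0.0063, 0.4269, 0.0033]))
```

>>> jog_arm(series=[[0,-40,0,0,0,0,1],[190,-40,241,0,0.427,0,1],[190,-40,241,0,0.427,0,1],[190,-40,241,0,0.427,0,1],[190,-40,241,0,0.427,0,1],[190,-40,241,0,0.427,0,1],[190,-40,241,0,0.427,0,1],[190,-27,241,0,0.427,0,1],[190,10,241,0,0.427,0,1],[190,29,241,0,0.427,0,1],[190,29,241,0,0.427,0,1],[190,29,241,0,0.427,0,1]])

```text
time: 35.65
position: [0.6014, 0.0052, 0.181]
tool_rot: [0.707, -0.029, 0.027, -0.707]
ft_force: [-0.2, -0.5, -0.7]
grip_width: 0.028
```

```bash
cat > drop.py <<'E'
from h import *
o=get_obs();print(o['position'],loc(o['position'][None]).round(4),o['grip_width'],o['ft_force'].round(1))
a=cam('scene'); b=cam('side')
cv2.imwrite('pics/d1.png',np.hstack([cv2.resize(a['img'][120:260,290:420],None,fx=3,fy=3),cv2.resize(b['img'][120:260,240:370],None,fx=3,fy=3)])[:,:,::-1])
E
python3 drop.py
```

```text
[0.60135917 0.00516536 0.18102311] [[ 0.0098 -0.0254  0.181 ]] 0.027970055205237963 [-0.2 -0.5 -0.7]
```

View pics/d1.png

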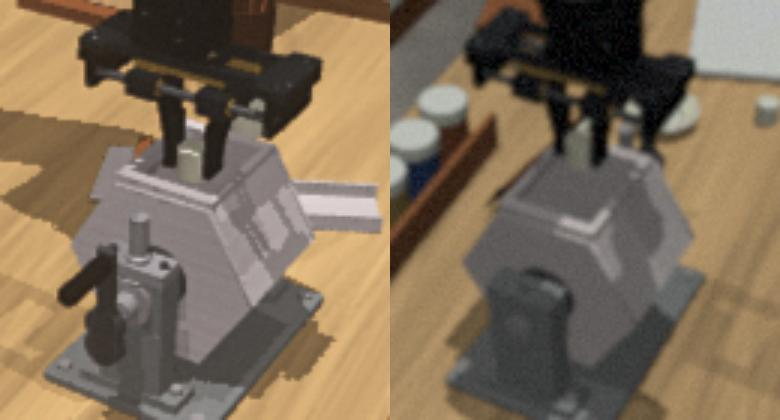

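>>> jog_arm(series=[[0,0,0,0,0,0,0.1],[0,0,0,0,0,0,0.1],[0,0,0,0,0,0,0.1],[0,-50,0,0,0,0,0.1],[0,-80,0,0,0,0,-0.1],[0,-80,-50,0,0,0,-0.1],[0,-80,-50,0,0,0,-0.1]])

```text
time: 36.62
position: [0.5979, -0.0459, 0.2616]
tool_rot: [0.707, -0.029, 0.028, -0.706]
ft_force: [-1.0, -0.1, -0.3]
grip_width: 0.0475
```

```bash
python3 cyl.py;python3 - <<'E'
from h import *
c=cam('wrist','d2'); print(get_obs()['position'])
print(delta([.521,-.3885,.15],down(np.deg2rad(-20))))
E
```

```text
scene [212 284  12   9  90] circ 414.8 -342.7 15.7 med [ 0.4153 -0.3439  0.0279]
scene [237 313  13  12 114] circ 522.2 -389.1 15.0 med [ 0.5226 -0.3899  0.0279]
side [362 152   8   5  33] circ 521.9 -387.7 15.0 med [ 0.5214 -0.3856  0.0285]
side [387 166   8   5  32] circ 413.4 -341.0 13.9 med [ 0.4129 -0.339   0.0293]
tray ((615.4218139648438, 306.1026306152344), (149.32275390625, 75.97900390625), 23.908693313598633) 0.020145070099493127
tray ((552.4644165039062, 281.3466491699219), (14.10864543914795, 70.63062286376953), 22.64427375793457) 0.05024398081074171
cover ((410.9860534667969, 275.13958740234375), (120.803955078125, 121.3347396850586), 17.411510467529297)
[ 0.59734346 -0.04257225  0.26057551]
(array([ -48.9,  110.6, -350.9]), array([-1.000e-04,  2.716e-01, -3.900e-03]))
```

View pics/d2.png

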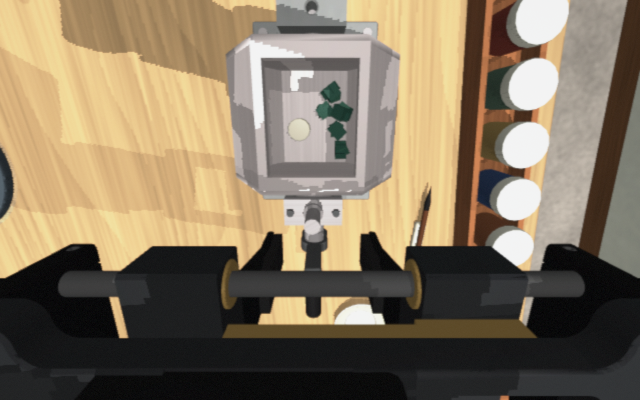

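>>> jog_arm(series=[[-49,0,-351,0,0.272,0,-0.1],[-49,0,-351,0,0.272,0,-0.1],[-49,0,-351,0,0.272,0,-0.1],[-49,0,-351,0,0.272,0,-0.1],[-49,0,-351,0,0.272,0,-0.1],[-49,0,-351,0,0.272,0,-0.1],[-49,60,-351,0,0.272,0,-0.1],[-49,120,-351,0,0.272,0,-0.1],[-49,180,-351,0,0.272,0,-0.1],[-49,200,-351,0,0.272,0,-0.1],[-49,200,-351,0,0.272,0,-0.1]])

```text
time: 38.2
position: [0.5201, -0.3871, 0.0585]
tool_rot: [-0.695, 0.125, -0.12, 0.698]
ft_force: [0.4, -0.2, 0.1]
grip_width: 0.0478
```

```bash
python3 cyl.py|head -4;python3 - <<'E'
from h import *
print(get_obs()['position'])
print(delta([.521,-.3885,-.018],down(np.deg2rad(-20))))
E
```

```text
scene [212 284  12  10  91] circ 414.2 -343.8 15.1 med [ 0.4162 -0.3454  0.0282]
scene [237 313  13  12 112] circ 522.8 -388.6 15.1 med [ 0.5231 -0.39    0.0278]
side [362 152   8   4  23] circ 522.1 -388.3 13.6 med [ 0.5209 -0.3889  0.0294]
side [387 166   8   5  34] circ 413.2 -341.4 14.7 med [ 0.4128 -0.3384  0.0296]
[ 0.52214835 -0.38987105  0.06250216]
(array([-1.5, 80.5,  1.1]), array([ 0.002 , -0.0001, -0.0003]))
```

>>> jog_arm(series=[[-1,50,1,0,0,0,-0.1],[-1,80,1,0,0,0,-0.1],[-1,80,1,0,0,0,-0.1],[-1,80,1,0,0,0,1],[-1,80,1,0,0,0,1],[-1,80,1,0,0,0,1],[-1,80,1,0,0,0,1],[-1,80,1,0,0,0,1],[-1,20,1,0,0,0,1],[-1,-40,1,0,0,0,1],[-1,-100,1,0,0,0,1],[-1,-160,1,0,0,0,1],[-1,-195,1,0,0,0,1],[-1,-195,1,0,0,0,1]])

```text
time: 40.1
position: [0.5223, -0.3895, 0.2602]
tool_rot: [0.698, -0.122, 0.124, -0.694]
ft_force: [-0.5, 0.2, -0.5]
grip_width: 0.0282
```

```bash
python3 - <<'E'
from h import *
print(get_obs()['position'],get_obs()['grip_width']); p=mw(-.010,.025,.185)
print(delta(p,down(YAW)))
E
```

```text
[ 0.52229008 -0.38953283  0.26021675] 0.028220420551683417
(array([-93.9,  72.8, 441.4]), array([ 0.0051, -0.2721,  0.0039]))
```

>>> jog_arm(series=[[-94,-5,441,0,-0.272,0,1],[-94,-5,441,0,-0.272,0,1],[-94,-5,441,0,-0.272,0,1],[-94,-5,441,0,-0.272,0,1],[-94,-5,441,0,-0.272,0,1],[-94,-5,441,0,-0.272,0,1],[-94,-5,441,0,-0.272,0,1],[-94,-5,441,0,-0.272,0,1],[-94,-5,441,0,-0.272,0,1],[-94,40,441,0,-0.272,0,1],[-94,73,441,0,-0.272,0,1],[-94,73,441,0,-0.272,0,1],[-94,73,441,0,-0.272,0,1]])

```text
time: 41.72
position: [0.5844, 0.0569, 0.1838]
tool_rot: [0.707, -0.029, 0.028, -0.706]
ft_force: [0.7, -0.3, 0.0]
grip_width: 0.0281
```

```bash
python3 drop.py
```

```text
[0.58437239 0.05686729 0.18382357] [[-0.0112  0.0249  0.1838]] 0.028111791628864218 [ 0.7 -0.3  0. ]
```

View pics/d1.png

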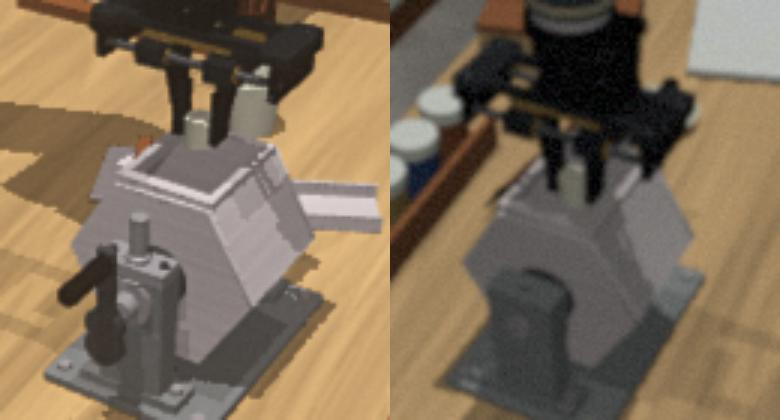

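>>> jog_arm(series=[[0,0,0,0,0,0,0.1],[0,0,0,0,0,0,0.1],[0,0,0,0,0,0,0.1],[0,-50,0,0,0,0,0.1],[0,-80,0,0,0,0,-0.1],[0,-80,-80,0,0,0,-0.1],[0,-80,-100,0,0,0,-0.1],[0,-80,-100,0,0,0,-0.1]])

```text
time: 42.82
position: [0.576, -0.0437, 0.2632]
tool_rot: [0.707, -0.03, 0.028, -0.706]
ft_force: [-1.0, 0.7, 0.4]
grip_width: 0.0479
```

```bash
python3 cyl.py;python3 - <<'E'
from h import *
c=cam('wrist','d3'); print(get_obs()['position'])
print(delta([.414,-.343,.15],down(np.deg2rad(-26))))
E
```

```text
scene [212 284  12  10  90] circ 414.7 -344.2 14.7 med [ 0.4153 -0.3437  0.0278]
side [387 166   8   5  33] circ 414.6 -343.4 14.1 med [ 0.4135 -0.3407  0.0294]
tray ((615.9317626953125, 306.17022705078125), (150.0429229736328, 75.1451187133789), 22.8174991607666) 0.02025702813340188
tray ((552.3890380859375, 281.892822265625), (14.219120025634766, 70.7810287475586), 22.620634078979492) 0.050651990769852016
cover ((420.6180725097656, 278.55535888671875), (99.99337768554688, 121.71343994140625), 17.01938247680664)
[ 0.57586186 -0.04029728  0.26290885]
(array([-137.7,  113.2, -314.3]), array([ 1.000e-04,  3.768e-01, -3.400e-03]))
```

View pics/d3.png

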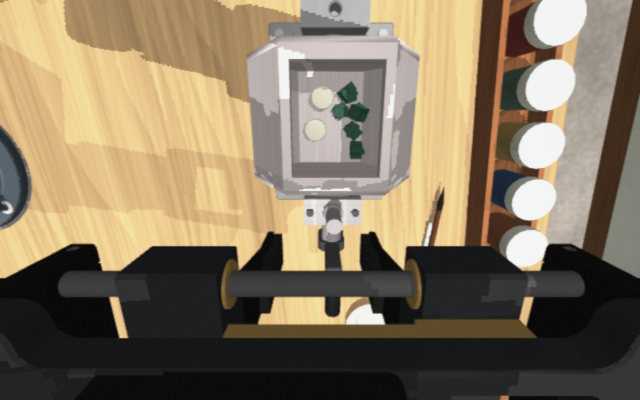

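>>> jog_arm(series=[[-138,0,-314,0,0.377,0,-0.1],[-138,0,-314,0,0.377,0,-0.1],[-138,0,-314,0,0.377,0,-0.1],[-138,0,-314,0,0.377,0,-0.1],[-138,0,-314,0,0.377,0,-0.1],[-138,0,-314,0,0.377,0,-0.1],[-138,60,-314,0,0.377,0,-0.1],[-138,110,-314,0,0.377,0,-0.1],[-138,160,-314,0,0.377,0,-0.1],[-138,160,-314,0,0.377,0,-0.1]])

```text
time: 44.28
position: [0.412, -0.3401, 0.1002]
tool_rot: [-0.687, 0.163, -0.155, 0.691]
ft_force: [-0.6, -0.3, 0.9]
grip_width: 0.0479
```

```bash
python3 cyl.py|head -4;python3 - <<'E'
from h import *
print(get_obs()['position'])
print(delta([.414,-.343,-.018],down(np.deg2rad(-26))))
E
```

```text
scene [212 284  12  10  89] circ 415.2 -341.9 15.9 med [ 0.4149 -0.3446  0.0278]
side [387 166   8   5  30] circ 412.4 -340.5 14.8 med [ 0.4121 -0.3415  0.0292]
tray ((615.8104248046875, 305.6221923828125), (149.58157348632812, 76.67908477783203), 23.385181427001953) 0.019978163485386613
tray ((552.989013671875, 281.1488342285156), (14.62968921661377, 71.45790100097656), 22.340335845947266) 0.050489294334249174
[ 0.41499265 -0.34442663  0.1052035 ]
(array([ -1.6, 123.2,   1.2]), array([ 0.0025, -0.    ,  0.0004]))
```

>>> jog_arm(series=[[-1,60,1,0,0,0,-0.1],[-1,100,1,0,0,0,-0.1],[-1,122,1,0,0,0,-0.1],[-1,122,1,0,0,0,-0.1],[-1,122,1,0,0,0,1],[-1,122,1,0,0,0,1],[-1,122,1,0,0,0,1],[-1,122,1,0,0,0,1],[-1,122,1,0,0,0,1],[-1,60,1,0,0,0,1],[-1,0,1,0,0,0,1],[-1,-60,1,0,0,0,1],[-1,-120,1,0,0,0,1],[-1,-155,1,0,0,0,1],[-1,-155,1,0,0,0,1]])

```text
time: 46.3
position: [0.4147, -0.3437, 0.262]
tool_rot: [0.691, -0.158, 0.161, -0.687]
ft_force: [0.1, 0.3, -1.2]
grip_width: 0.0281
```

```bash
python3 - <<'E'
from h import *
print(get_obs()['position'],get_obs()['grip_width']); p=mw(-.005,-.025,.185)
print(delta(p,down(YAW)))
E
```

```text
[ 0.41469866 -0.34374269  0.26198277] 0.028090371086260075
(array([2.000e-01, 7.520e+01, 3.907e+02]), array([ 0.0053, -0.3772,  0.0036]))
```

>>> jog_arm(series=[[0,-5,391,0,-0.377,0,1],[0,-5,391,0,-0.377,0,1],[0,-5,391,0,-0.377,0,1],[0,-5,391,0,-0.377,0,1],[0,-5,391,0,-0.377,0,1],[0,-5,391,0,-0.377,0,1],[0,-5,391,0,-0.377,0,1],[0,-5,391,0,-0.377,0,1],[0,40,391,0,-0.377,0,1],[0,75,391,0,-0.377,0,1],[0,75,391,0,-0.377,0,1],[0,75,391,0,-0.377,0,1]])

```text
time: 47.8
position: [0.5855, 0.0075, 0.184]
tool_rot: [0.707, -0.029, 0.028, -0.706]
ft_force: [0.2, -0.3, 0.3]
grip_width: 0.028
```

```bash
python3 drop.py
```

```text
[0.58552998 0.00745641 0.18395159] [[-0.0062 -0.0243  0.184 ]] 0.02801667924567907 [ 0.2 -0.3  0.3]
```

View pics/d1.png

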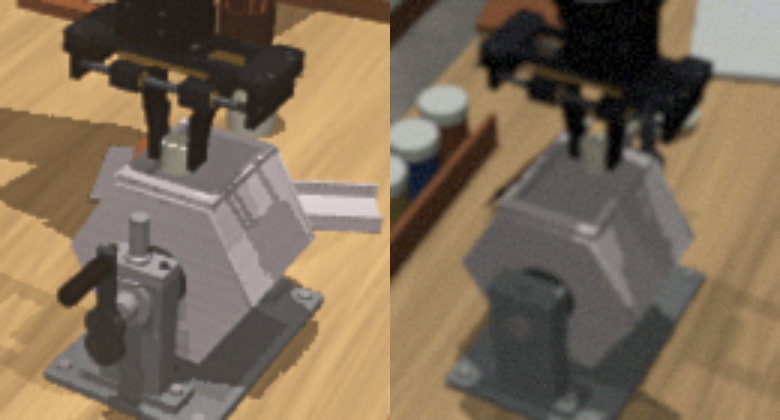

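>>> jog_arm(series=[[0,0,0,0,0,0,0.1],[0,0,0,0,0,0,0.1],[0,0,0,0,0,0,0.1],[0,-50,0,0,0,0,0.1],[0,-80,0,0,0,0,0.1],[0,-80,-40,0,0,0,0.1],[0,-80,-60,0,0,0,0.1],[0,-80,-60,0,0,0,0.1]])

```text
time: 48.9
position: [0.5802, -0.0518, 0.2624]
tool_rot: [-0.706, 0.03, -0.027, 0.707]
ft_force: [0.5, -0.2, 0.5]
grip_width: 0.0391
```

```bash
python3 cyl.py;python3 - <<'E'
from h import *
c=cam('wrist','d4'); print(get_obs()['position'])
b=cam('side','d4s');a=cam('scene','d4a')
W=cloud(b).reshape(-1,3);x,y,z=W.T
k=(x>.33)&(x<.5)&(y>.2)&(y<.38)&(z>.03); print('covergrip',cv2.minAreaRect((W[k][:,:2]*1000).astype(np.float32)),np.percentile(z[k],90))
# rim from wrist
L=loc(cloud(c).reshape(-1,3));k=(abs(L[:,0])<.06)&(abs(L[:,1])<.08)&(abs(L[:,2]-.201)<.003)
print('rim',L[k].min(0),L[k].max(0),cv2.minAreaRect((L[k][:,:2]*1000).astype(np.float32)))
E
```

```text
tray ((615.7962646484375, 306.27471923828125), (150.0902557373047, 76.73047637939453), 23.56431007385254) 0.02015779904122178
tray ((552.73193359375, 281.37548828125), (14.311782836914062, 71.16304779052734), 22.647422790527344) 0.05050014936873243
cover ((420.6211853027344, 278.2698974609375), (100.15565490722656, 122.04098510742188), 17.2750244140625)
[ 0.58031896 -0.04989607  0.26242704]
covergrip ((420.564453125, 278.59783935546875), (15.713661193847656, 60.58469772338867), 16.7473087310791) 0.048013595076424824
rim [-0.04684721 -0.05984585  0.19800063] [0.04756056 0.06362852 0.20366744] ((0.35114288330078125, 1.9002456665039062), (94.38495635986328, 123.47772979736328), 0.016442013904452324)
```

View pics/d4.png

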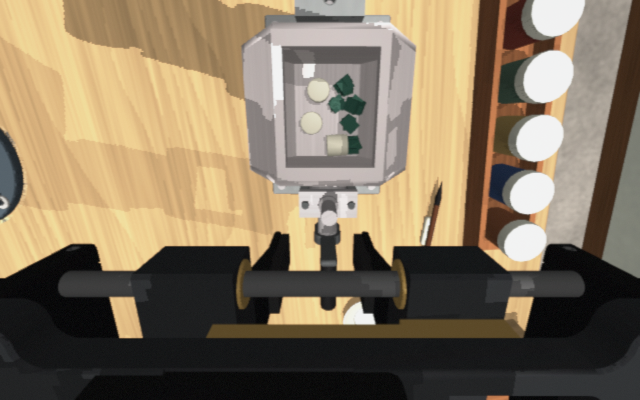

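View pics/d4s.png

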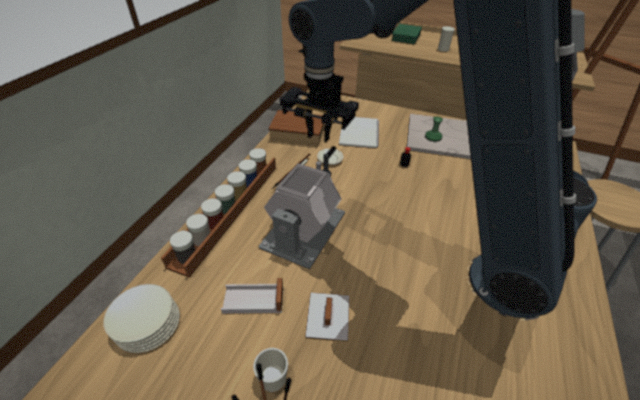

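View pics/d4a.png

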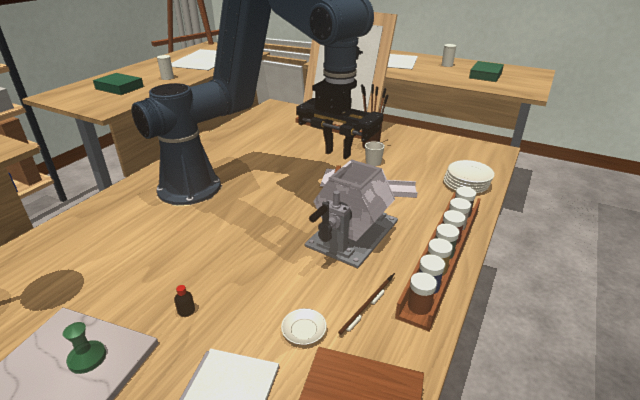

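```bash
python3 - <<'E'
from h import *
print(delta([.4206,.2786,.2],down(np.deg2rad(16.9))))
E
```

```text
(array([-184.4,   63.5,  315.3]), array([-0.0011, -0.3718, -0.0035]))
```

>>> jog_arm(series=[[-184,0,315,0,-0.372,0,0],[-184,0,315,0,-0.372,0,0],[-184,0,315,0,-0.372,0,0],[-184,0,315,0,-0.372,0,0],[-184,0,315,0,-0.372,0,0],[-184,0,315,0,-0.372,0,0],[-184,30,315,0,-0.372,0,0],[-184,63,315,0,-0.372,0,0],[-184,63,315,0,-0.372,0,0],[-184,63,315,0,-0.372,0,0]])

```text
time: 50.45
position: [0.4222, 0.278, 0.2015]
tool_rot: [-0.699, -0.103, 0.104, 0.7]
ft_force: [-1.6, 0.5, 0.8]
grip_width: 0.0433
```

```bash
python3 - <<'E'
from h import *
c=cam('wrist','e1'); 
for n,cc in(('wrist',c),('side',cam('side'))):
    W=cloud(cc).reshape(-1,3);x,y,z=W.T
    box=(x>.33)&(x<.52)&(y>.18)&(y<.38)
    for lo,hi in((.007,.016),(.038,.052)):
        k=box&(z>lo)&(z<hi); print(n,k.sum(),cv2.minAreaRect((W[k][:,:2]*1000).astype(np.float32)) if k.sum()>5 else 0,np.median(z[k]))
print(get_obs()['position'],delta([.4206,.2786,-.007],down(np.deg2rad(16.9))))
E
```

```text
wrist 5801 ((419.9602966308594, 277.316650390625), (100.13285827636719, 117.89989471435547), 16.918970108032227) 0.011255647250191864
wrist 609 ((419.4526672363281, 277.4847412109375), (15.147649765014648, 59.35179138183594), 17.145675659179688) 0.04498190312032183
side 1594 ((420.8912353515625, 278.0195617675781), (99.88202667236328, 120.95393371582031), 16.799272537231445) 0.012295622670675105
side 148 ((420.6075744628906, 278.4803771972656), (15.706049919128418, 59.72450256347656), 16.726173400878906) 0.04596389012821735
[0.42269028 0.27785923 0.2019402 ] (array([ -1.8, 208.9,   1. ]), array([-0.0013, -0.0011,  0.0002]))
```

View pics/e1.png

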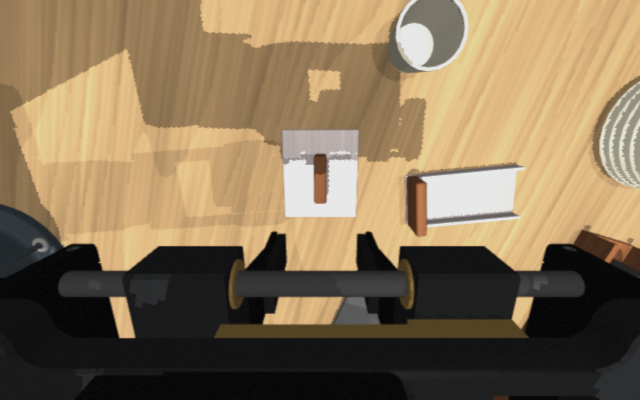

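>>> jog_arm(series=[[-2.3,60,0.5,0,0,0,0],[-2.3,120,0.5,0,0,0,0],[-2.3,170,0.5,0,0,0,0],[-2.3,200,0.5,0,0,0,0],[-2.3,208,0.5,0,0,0,0],[-2.3,208,0.5,0,0,0,0],[-2.3,208,0.5,0,0,0,1],[-2.3,208,0.5,0,0,0,1],[-2.3,208,0.5,0,0,0,1],[-2.3,208,0.5,0,0,0,1],[-2.3,208,0.5,0,0,0,1],[-2.3,208,0.5,0,0,0,1]], grip_force=45)

```text
time: 52.05
position: [0.4196, 0.2778, -0.0068]
tool_rot: [-0.699, -0.103, 0.104, 0.7]
ft_force: [0.9, 0.8, 6.1]
grip_width: 0.0156
```

```bash
python3 - <<'E'
from h import *
o=get_obs();p,r=tool();print(p,o['grip_width'],o['ft_force'].round(1),r.as_matrix().round(4).tolist())
W=cloud(cam('side')).reshape(-1,3);x,y,z=W.T
box=(x>.33)&(x<.52)&(y>.18)&(y<.38);k=box&(z>.007)&(z<.016); print(k.sum(),cv2.minAreaRect((W[k][:,:2]*1000).astype(np.float32)))
# TCP offset from cover centre in tool axes
print(r.inv().apply(p-np.array([.4203,.2780,0]))*1000)
E
```

```text
[ 0.41956458  0.27775863 -0.00677904] 0.015618025097871609 [0.9 0.8 6.1] [[0.9571, -0.0007, -0.2899], [0.2899, 0.0011, 0.9571], [-0.0004, -1.0, 0.0013]]
1018 ((417.22686767578125, 286.52239990234375), (100.07133483886719, 103.94071960449219), 17.244720458984375)
[-0.77126132  6.77930315 -0.02638581]
```

```bash
python3 - <<'E'
from h import *
print(delta([.5936,.0312,.25],down(YAW)))
E
```

```text
(array([  95. , -257.2, -286.1]), array([-0.0012,  0.3718, -0.0007]))
```

>>> jog_arm(series=[[0,-10,0,0,0,0,1],[0,-40,0,0,0,0,1],[0,-90,0,0,0,0,1],[0,-145,0,0,0,0,1],[0,-200,0,0,0,0,1],[0,-240,0,0,0,0,1],[0,-257,0,0,0,0,1],[10,-257,-30,0,0.04,0,1],[25,-257,-75,0,0.1,0,1],[42,-257,-125,0,0.16,0,1],[58,-257,-175,0,0.23,0,1],[75,-257,-225,0,0.29,0,1],[88,-257,-265,0,0.345,0,1],[95,-257,-286,0,0.372,0,1],[95,-257,-286,0,0.372,0,1],[95,-257,-286,0,0.372,0,1]])

```text
time: 54.1
position: [0.5915, 0.0326, 0.2486]
tool_rot: [-0.706, 0.029, -0.025, 0.707]
ft_force: [-0.6, 0.3, -3.3]
grip_width: 0.0158
```

```bash
cat > cov.py <<'E'
from h import *
o=get_obs();p,r=tool();print(p,loc(p[None]).round(4),o['grip_width'],o['ft_force'].round(1))
zc=p[2]+.0068+.011
for n in('side','scene'):
    c=cam(n); L=loc(cloud(c).reshape(-1,3)); k=(abs(L[:,0])<.09)&(abs(L[:,1])<.09)&(abs(L[:,2]-zc)<.0035)
    P=(L[k][:,:2]*1000).astype(np.float32)
    if len(P)>10: print(n,len(P),cv2.minAreaRect(P),np.median(L[k][:,2]),P.min(0),P.max(0))
    cv2.imwrite('pics/v_%s.png'%n,cv2.resize(c['img'][100:260,250:420,::-1],None,fx=4,fy=4))
print(delta([.5936,.0312,p[2]],down(YAW)))
E
python3 cov.py
```

```text
[0.5914855  0.03259033 0.24855562] [[-0.0022  0.0012  0.2486]] 0.015757240114384785 [-0.6  0.3 -3.3]
side 826 ((-1.9702987670898438, 2.5404434204101562), (100.59554290771484, 121.21632385253906), 0.1192135363817215) 0.2675926764826577 [-52.264935 -58.16764 ] [48.26885  63.182827]
scene 680 ((-1.0800933837890625, 0.11558914184570312), (101.12171173095703, 123.09915161132812), 0.8992358446121216) 0.2663678824659067 [-52.19562  -60.916542] [49.773857 62.418777]
(array([ 1.9,  0.4, -1.4]), array([-0.0006,  0.0018, -0.0044]))
```

View pics/v_scene.png

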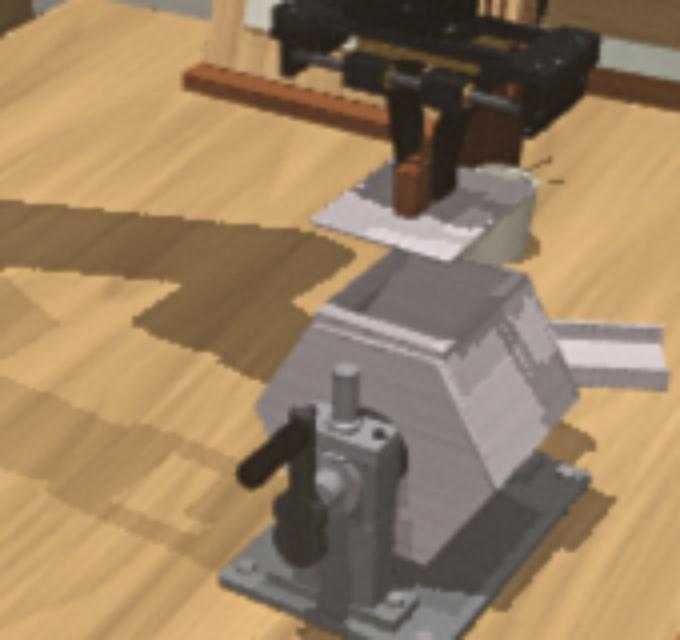

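>>> jog_arm(series=[[1.9,15,-1.3,0,0,0,1],[1.9,30,-1.3,0,0,0,1],[1.9,42,-1.3,0,0,0,1],[1.9,50,-1.3,0,0,0,1],[1.9,50,-1.3,0,0,0,1],[1.9,50,-1.3,0,0,0,1]])

```text
time: 54.95
position: [0.5952, 0.0296, 0.1993]
tool_rot: [-0.707, 0.028, -0.027, 0.707]
ft_force: [0.2, 0.5, -2.4]
grip_width: 0.0157
```

```bash
python3 cov.py
```

```text
[0.59516808 0.02956882 0.19927365] [[ 0.0017 -0.0015  0.1993]] 0.015670771967078865 [ 0.2  0.5 -2.4]
side 777 ((1.9599876403808594, 1.4949836730957031), (100.19327545166016, 121.69049835205078), 0.29178524017333984) 0.21824860706450286 [-48.410294 -59.49578 ] [51.964684 62.124043]
scene 694 ((3.213287353515625, -2.5035133361816406), (100.9300765991211, 123.46736907958984), 0.12260881811380386) 0.21704355630281516 [-47.239876 -64.16904 ] [53.67933  59.322033]
(array([-1.8,  0.3,  1.5]), array([ 0.    , -0.0003, -0.0017]))
```

View pics/v_scene.png

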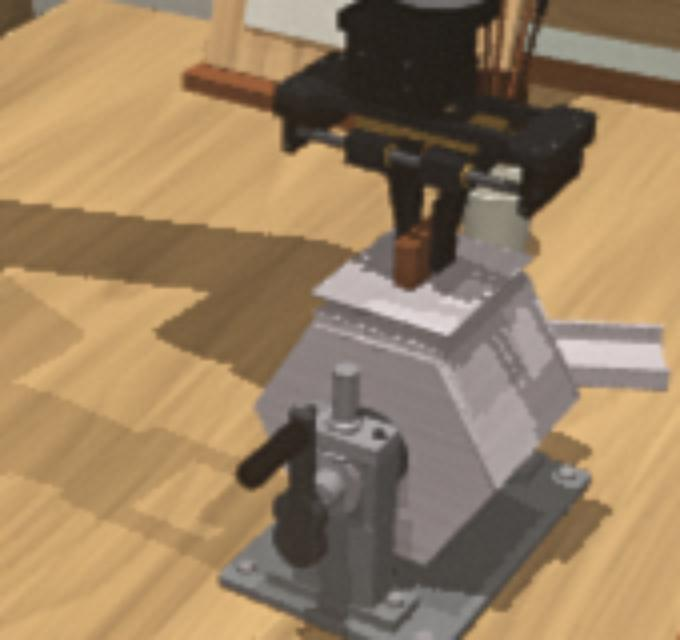

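>>> jog_arm(series=[[-1.5,0,1.3,0,0,0,1],[-1.5,0,1.3,0,0,0,1],[-1.5,0,1.3,0,0,0,1],[-1.5,0,1.3,0,0,0,1]])

```text
time: 55.55
position: [0.5934, 0.0311, 0.199]
tool_rot: [-0.707, 0.029, -0.027, 0.707]
ft_force: [0.0, 0.0, -2.5]
grip_width: 0.016
```

```bash
python3 cov.py
```

```text
[0.59338722 0.03109034 0.19900791] [[-2.00e-04 -1.00e-04  1.99e-01]] 0.01602177329670221 [ 0.   0.  -2.5]
side 798 ((-0.13465499877929688, 1.074676513671875), (122.40774536132812, 100.20484924316406), 89.84929656982422) 0.2180065617060552 [-50.08666  -60.226864] [50.120403 62.239296]
scene 682 ((0.334259033203125, -0.04149627685546875), (125.86103820800781, 100.98844909667969), 89.83622741699219) 0.21649781503294382 [-50.212997 -62.85296 ] [50.93603 62.82265]
(array([ 0.2, -0. ,  0.1]), array([-0.    , -0.0003, -0.003 ]))
```

Centred within 0.5 mm. Lower it, watching the force.

>>> jog_arm(series=[[0,3,0,0,0,0,1],[0,6,0,0,0,0,1],[0,8,0,0,0,0,1],[0,10,0,0,0,0,1],[0,11,0,0,0,0,1],[0,11,0,0,0,0,1]])

```text
time: 56.4
position: [0.5933, 0.0311, 0.1883]
tool_rot: [-0.707, 0.029, -0.026, 0.707]
ft_force: [-0.5, 0.0, -0.3]
grip_width: 0.0155
```

```bash
python3 cov.py
```

```text
[0.59330438 0.03108286 0.18827189] [[-3.000e-04 -1.000e-04  1.883e-01]] 0.015487116463892014 [-0.5  0.  -0.3]
side 787 ((0.1453094482421875, 1.9332847595214844), (101.55924224853516, 124.59445190429688), 0.3123360872268677) 0.20721192730593932 [-50.634106 -60.389034] [51.114952 64.13159 ]
scene 685 ((0.25939178466796875, -1.778350830078125), (121.32352447509766, 101.41488647460938), 89.80862426757812) 0.2058181312436917 [-50.450016 -62.574482] [50.98703  58.888508]
(array([ 0.3, -0. ,  0.1]), array([ 0.    , -0.0002, -0.0029]))
```

View pics/v_scene.png

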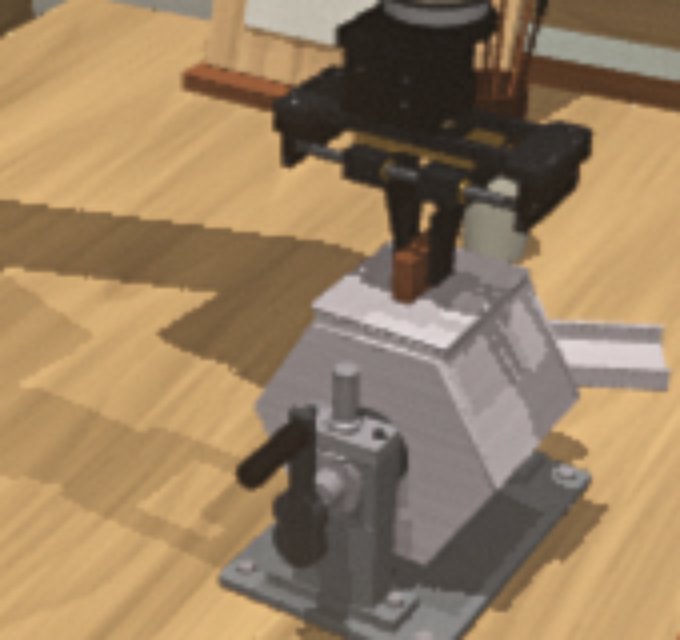

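Plate top at 0.206, as it should be when seated. A slight press, then release and lift away.

>>> jog_arm(series=[[0,1.5,0,0,0,0,1],[0,1.5,0,0,0,0,1],[0,0,0,0,0,0,0.5],[0,0,0,0,0,0,0.1],[0,0,0,0,0,0,0.1],[0,0,0,0,0,0,0.1],[0,-30,0,0,0,0,0.1],[0,-80,0,0,0,0,0.1],[0,-120,-40,0,0,0,0.1],[0,-120,-100,0,0,0,0.1],[0,-120,-100,0,0,0,0.1],[0,-120,-100,0,0,0,0.1]])

```text
time: 58.0
position: [0.5855, -0.0684, 0.3074]
tool_rot: [-0.706, 0.029, -0.026, 0.707]
ft_force: [0.2, -0.0, -0.2]
grip_width: 0.0393
```

```bash
python3 - <<'E'
from h import *
for n in('side','scene','wrist'):
    c=cam(n,'f_'+n); W=cloud(c).reshape(-1,3); L=loc(W)
    k=(abs(L[:,0])<.08)&(abs(L[:,1])<.09)&(abs(L[:,2]-.206)<.0035)
    P=(L[k][:,:2]*1000).astype(np.float32)
    if len(P)>10: 
        A=np.c_[L[k][:,:2],np.ones(k.sum())]
        print(n,len(P),cv2.minAreaRect(P),np.median(L[k][:,2]),np.linalg.lstsq(A,L[k][:,2],rcond=None)[0])
    k=(abs(L[:,0])<.02)&(abs(L[:,1]+.098)<.02)&(L[:,2]>.185)&(L[:,2]<.2)
    if k.sum(): print(' pin',W[k].mean(0),L[k][:,2].max())
    k=(abs(L[:,0])<.02)&(abs(L[:,1])<.05)&(L[:,2]>.23)&(L[:,2]<.25)
    if k.sum()>5: print(' cgrip',cv2.minAreaRect((L[k][:,:2]*1000).astype(np.float32)),L[k][:,2].max())
E
python3 cyl.py; python3 ang.py
```

```text
side 856 ((0.2610054016113281, 1.3459205627441406), (124.28347778320312, 100.66831970214844), 89.62171173095703) 0.20728213309400548 [-0.00558604 -0.00563514  0.20720044]
 pin [ 0.58610757 -0.06314746  0.19203503] 0.19657228917821376
 cgrip ((-0.4623837471008301, 2.379413604736328), (16.120824813842773, 59.94190216064453), 2.0583605766296387) 0.24459649678525167
scene 717 ((1.5788192749023438, -1.657379150390625), (125.16516876220703, 100.77461242675781), 89.50199890136719) 0.20584131053392452 [-0.00667676  0.00024795  0.20586464]
 pin [ 0.58762371 -0.06843043  0.19085032] 0.19447511290493535
 cgrip ((1.0683751106262207, -1.3875598907470703), (16.45585060119629, 61.01774215698242), 1.859445333480835) 0.24224580816196434
wrist 12621 ((-0.4056205749511719, -0.7605476379394531), (100.20291900634766, 118.56893920898438), 0.08331222087144852) 0.20618180523769075 [-0.00664204 -0.00086753  0.2061798 ]
 pin [ 0.58603126 -0.06601123  0.19276003] 0.19527662146852706
 cgrip ((-0.1398148536682129, -0.5910282135009766), (59.342071533203125, 15.85563850402832), 89.57845306396484) 0.24277715127040625
tray ((615.7928466796875, 306.61920166015625), (150.3948516845703, 74.57566833496094), 22.870817184448242) 0.020170060204345277
tray ((552.83251953125, 280.9670715332031), (14.166196823120117, 70.98343658447266), 22.40428352355957) 0.05084211369227334
cover ((0.0, 0.0), (0.0, 0.0), 0.0)
scene [(np.int64(834), np.float64(29.5)), (np.int64(833), np.float64(30.0)), (np.int64(833), np.float64(29.0)), (np.int64(827), np.float64(28.5)), (np.int64(816), np.float64(30.5)), (np.int64(798), np.float64(28.0))]
side [(np.int64(801), np.float64(149.5)), (np.int64(793), np.float64(149.0)), (np.int64(790), np.float64(150.0)), (np.int64(787), np.float64(150.5)), (np.int64(771), np.float64(148.5)), (np.int64(756), np.float64(151.0))]
[-0.47283975  0.04606955  0.60624771] [ 0.5859305  -0.06802137  0.30789784] [ 0.57963396 -0.14825738  0.151     ]
```

View pics/f_wrist.png

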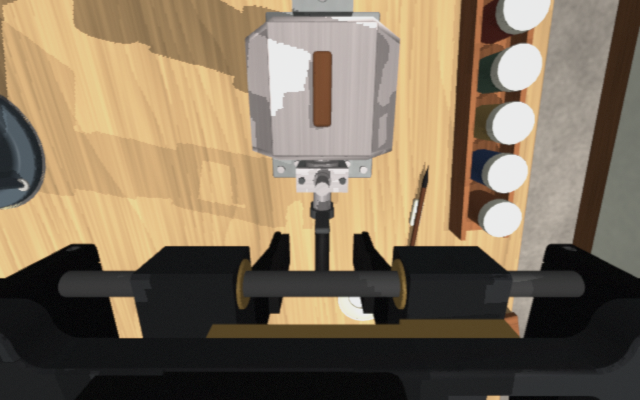

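View pics/f_side.png

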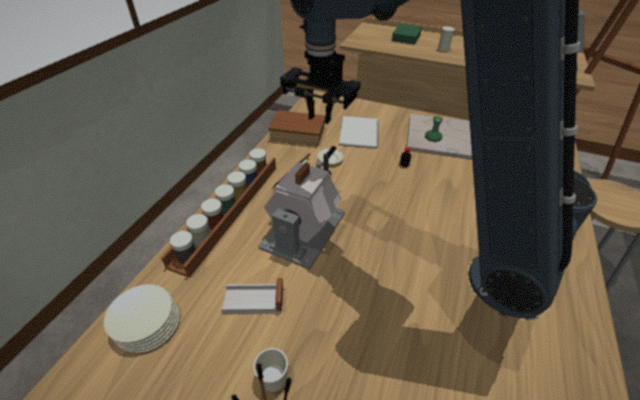

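```bash
python3 -c "
from rig import *
print(get_obs()['time']); print(hand_in())"
```

```text
58.45
the job is handed in; nothing more can be done
None
```

I handed the job in at 58 s of robot time, with every step done. `hand_in` reports no verdict, so the result rests on the checks below.

**What I did**
- **Barrel and pin:** I cranked the barrel about 1.3 rad to port-up. I then moved the index pin from its parking hole and pushed it home.
- **Charge:** I tipped all five lumps off the tray, put the tray back on the table, and added the three cylinders present.
- **Cover:** I set the cover into the port.

**Last checks**
- **Barrel:** within about 1° of port-up.
- **Pin:** top at 0.193 m, about 1 mm from the index hole in the wrist view. The scene and side views put it 2–3 mm off, on fewer pixels.
- **Cover:** plate top at 0.206 m, the seated height. Centred within about 1–2 mm across the three views, tilt about 0.007 rad, turned 2° or less.
- **Charge:** the wrist picture before closing showed five lumps and three cylinders in the barrel. None showed on the table afterwards.
- **Tray:** lying flat, grip top at 0.050 m.
- **Ink, palette and cup:** look unmoved in the pictures, though I did not measure them again at the end.

**What went wrong or disagreed**
- **Finger length:** the visible finger tips sit about 25 mm short of the reported TCP. My first close on the crank missed because of this, so I allowed for it in every later grasp.
- **Tray tipping:** one late tipping move used tool axes that had already turned, so the tray mouth ended about 20 mm lower than planned. No unusual force showed.

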